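# Put the finish tins away and shut the cabinet

### The arm

A 7-joint arm with a two-finger parallel gripper is mounted at the origin on the work surface. World frame = base frame: x ahead of the robot, y to its left, z up, the work surface at z = 0. Lengths are in m, angles in rad, forces in N, time in s.
With the tool pointing down it reaches from about 0.35 to 0.9 m from the base axis. Payload 8.1 kg.
Tool frame: the origin (TCP) lies at the very end of the fingers, on their centre line; the grasp point (between the pads) lies 19 mm behind it; z points along the fingers, y is the line along which they close (so a half turn about z gives the same grasp; the last joint's range is limited). The gripper opens to 92 mm and grips with 3 to 60 N. Pads are 19 mm wide; open, the fingers measure 130 mm over their backs; the gripper's body (75 mm by 190 mm) begins 47 mm behind the grasp point.
Start: joints at [-1.287, 0.434, 0.025, 1.573, -0.012, 1.134, -0.075], TCP at [0.236, 0.579, 0.227] pointing down, gripper open.
Joint ranges: [-2.62, 2.62], [-0.44, 2.09], [-1.27, 1.32], [0.08, 2.57], [-1.32, 4.46], [0.12, 2], [-2.74, 2.74]. Speed limits (rad/s): [2.22, 2.22, 3.01, 3.01, 3.14, 3.14, 3.14].

### API

Orientations are given as a rotation vector (axis times angle).
In Python, from cell import arm gives the robot as it stands.
- The arm moves only by the tool carry_out, never from a script. Its argument "commands" is a list of rows, each a list of 7 numbers: the opening, from 0 (shut) to 1 (fully open), then the shift along the tool's x, y, z each as a share of 0.025 m, from -1 to 1, then the turn, a rotation vector about the tool's x, y, z each as a share of 0.1 rad, from -1 to 1. A call has 1 to 8 rows; each row shifts and turns the commanded pose from where the row before left it, along the tool's axes as they then stand; what a row does not reach is not made up. A row lasts 1/10 s, in which the tool goes at most 50 mm and 8.59 degrees, less where a joint would pass 70% of its speed; a pose out of reach is approached as far as the arm can. A call with a number of a shift or a turn outside -1 to 1 is refused whole. A call with a gripper value outside its range is refused whole. The fingers move at their own pace and stop on an object; "squeeze" is the grip in N (left out, the last holds). Time passes only in rows, so rows that do not move let the fingers close. It gives the time, the measured TCP pose, the force, the opening and the grip force at its end, in the units of the state.
- arm.observe(): the state, without advancing time (a new reading comes with each control period).
- arm.get_image(name): name is "scene" or "side" or "wrist"; returns a dict with "pixels" (384x512x3 uint8, red, green, blue), "range_z" (384x512 float32, m along the optical axis (not along the pixel's ray), 0 where there is no reading), "mtx" (3x3 intrinsics, pixels), "R" (3x3) and "t" (3): a world point X has camera coordinates R X + t; the wrist camera has in their place "tool_from_camera" (4x4, takes a point from camera to tool coordinates, whose origin is the TCP and whose axes are the flange's). Camera axes: x right, y down, z forward; pixel columns grow to the right and rows downward; lengths in m; the calibration is good to about 2 mm. A picture is of the moment at which its call begins: read the wrist's pose just before it.
- arm.sign_off(): hands the job in; it is judged then, once.
The state is a dict: "clock": time; "joints": joint angles; "dq": joint speeds; "joint_efforts": joint torques, N m; "position": TCP position; "ee_rot": TCP orientation; "force": force on the tool from outside, world axes, zero at the start; "ft_torque": the same for the moment, N m; "width": opening from 0.0 (shut) to 1.0 (fully open); "gripper_force": force on a finger pad.
Only numpy, scipy, OpenCV 4.12 (cv2) and the standard library are available. Lean on these libraries where they do the work, as an engineer would, in place of code of your own. Each camera call takes 0.05 s, during which the arm holds its last target. There are 200 camera calls.

### The job

Put away the two finish tins standing loose on the bench, the orange-labelled and the green-labelled one: set each down upright, not dropped, in its own empty cell at the front of the cabinet's pulled-out tray. Then slide the tray home and push the teal cabinet door shut until it seats on its roller catch. Leave everything else on the bench where it is.

Things in the scene. Friction and masses are not known exactly. Their poses are not given: they have to be found in the camera images.
- cabinet: Fixed plywood cabinet on the bench, left of centre, open front turned mostly to the robot's right (world -y): 180 wide, 190 deep, 175 high, 12 mm walls. Origin: centre of its underside. Axes: x from front to back, y from the catch side to the hinge side (the hinge side is nearer the robot), z up. The carcass's front edge is its plane x = -95 mm; its top panel fills heights 163 to 175.
- tray (a joint): Travel of the wooden pull-out tray in m: 0 home (dead stop), grows as it comes out along the cabinet's -x. Starts 0.123 to 0.131, end stop 0.135. About 1.2 N friction; stays where left. Tray 150 long, 147 wide, underside 18 and floor 24 mm above the bench, 2 x 2 cells of 66 x 66 mm between 5 mm walls that end 58 mm above the bench. Front cells empty; back cells hold low wax tins.
- tray_front (a point): Centre of the outer face of the tray's front board (147 wide, 8 thick, heights 18 to 68), 43 mm above the bench; axes as the cabinet's. Home, this face is 3 mm behind the carcass's front. An upright gripper's wide body would meet the cabinet's top before the tray is home: push with the tool tilted forward 35 to 45 degrees, or with the outside of an open finger.
- cell_hinge (a point): Centre of the floor of the empty front cell on the hinge side: 24 mm above the bench, 41 mm behind the tray's front face; axes as the cabinet's. The two front cells are 71 mm apart along the cabinet's y: grip with the fingers apart along the cabinet's x (clear in front and behind); along y they would meet the neighbouring tin.
- cell_catch (a point): The same point of the empty front cell on the catch side.
- door (a joint): Door angle in rad: 0 shut and seated, grows as it opens to the front. Starts 1.60 to 1.80, end stop 1.95. Teal panel as wide as the cabinet (180), 15 thick, heights 1 to 174 mm, 0.45 kg. Swings easily and stays where left. A tray that is not home stands in its way.
- catch (a point): Double roller catch under the cabinet's top, 143 mm above the bench, 150 mm from the hinge axis: two sprung white rollers. The steel bead inside the door meets them at about 0.10 rad, must be pushed through (about 5 N there), passes their middle at 0.04 rad and is then drawn in and held at 0. Merely leaned on the rollers, the door stays ajar. Axes as the cabinet's.
- door_hinge (a point): On the upright hinge axis, at the hinge-side front edge of the carcass in the plane of the door's inner face, 175 mm above the bench. Turns with the door: its -y runs along the door from hinge to free edge (180 mm), its -x points out of the outer face (15 mm away). With the door shut its axes are the cabinet's.
- door_face (a point): Point on the door's outer face, 140 mm from the hinge axis and 130 mm above the bench: a good place to push. A dark knob (26 mm wide, 26 mm proud) is on the same face 155 mm from the hinge, heights 57 to 83 mm: push above it. Axes as door_hinge.
- tin_orange: Finish tin with an orange label and a flat lid, upright metal cylinder 52 mm diameter, 95 high, about 0.22 kg. Origin: centre of its underside. Starts standing on the bench.
- tin_green: The same tin with a green label.
- wax_tin_a: Low wax tin with a brown label, 54 mm diameter, 36 high, standing in a back cell of the tray (its top 60 mm above the bench). Origin: centre of its underside. Stays there.
- wax_tin_b: The same low wax tin in the other back cell. Stays there.
- glue_bottle: Bystander: yellow glue bottle, 60 mm diameter, 165 high, upright. Origin: centre of its underside.
- sanding_block: Bystander: cork sanding block, 115 x 65 x 34 mm. Origin: centre of its underside, x along it.
- hammer: Bystander: hammer lying flat, 260 mm long, up to 30 high. Origin: its middle on the bench, x along it to the head.
- tape_roll: Bystander: roll of blue tape lying flat, 90 mm diameter, 36 high. Origin: centre of its underside.
- tape_measure: Bystander: yellow tape measure, 72 x 40 x 34 mm, lying between the two tins. Origin: centre of its underside.
- brush_jar: Bystander: glass jar of brushes, 76 mm diameter, 105 high, brushes up to 190 mm. Origin: centre of its underside.
- screwdriver: Bystander: red screwdriver lying flat, 200 mm long, 26 high. Origin: its middle on the bench, x along it to the tip.
Things that resemble listed ones, but are neither listed nor needed, are in the scene too. Leave any purple look-alike of the tin_green alone. Leave any blue look-alike of the tin_orange alone.

How it is judged:
By the outcome, as a careful person would: the job done as asked, in the order asked, and still so for the second after the job is handed in, with the robot touching nothing.
It also fails if it takes over 72 s, if anything falls off the work surface, if the arm or the gripper's body presses on something with over 40 N, if the wrist force passes 120 N, or if a joint passes its speed limit or range.

## Working session

There is one attempt and no reset: what is moved stays moved. The work goes in short steps, Python scripts to look and compute and a tool call to move; the robot and the scene stay as the last step left them, time stands still between calls to the robot, and variables do not carry over. Pictures are saved under pics/ and viewed, at most 10 in all, crops included, and the job is handed in when it is done.

Besides the shell and the picture viewer there is one more tool, called after "Emit:" by a JSON object that holds its "name" and its "arguments". carry_out: Moves the arm, as the interface text tells. Shift numbers are shares of 0.025 m and turn numbers shares of 0.1 rad, none past 1 either way. Its arguments: {"type":"object","properties":{"commands":{"type":"array"},"squeeze":{"type":"number"}},"required":["commands"]}

```bash
mkdir -p pics; ls
python3 - <<'E'
from cell import arm
import cv2,numpy as np
o=arm.observe();print(o)
for n in("scene","side"):
    d=arm.get_image(n);cv2.imwrite(f"pics/{n}0.png",cv2.resize(d["pixels"][:,:,::-1],(800,600)));np.savez(f"{n}0.npz",**d);print(n,d["mtx"],d["R"],d["t"])
E
```

```text
pics
{'clock': 0.0, 'joints': array([-1.28656483,  0.43523047,  0.02501115,  1.57408677, -0.01161569,
        1.1339966 , -0.07510795]), 'dq': array([-0.00054984,  0.00059595,  0.00038828,  0.00076199,  0.00085649,
        0.00094729, -0.00018266]), 'joint_efforts': array([-1.76983045e-03, -6.67823696e+01,  9.83365104e-01, -3.14441729e+01,
       -6.12601871e-02,  4.29025339e-02,  1.04167445e-04]), 'position': array([0.23566257, 0.57832156, 0.22594475]), 'ee_rot': array([-6.04004544e-01, -3.08281952e+00,  2.46242673e-03]), 'force': array([ 0.26353864, -0.38700288, -0.20434806]), 'ft_torque': array([ 0.04578336, -0.04233778, -0.00280979]), 'gripper_force': 0.0027983123436570168, 'width': 0.9976492863791737}
scene [[397.99490569   0.         255.94431742]
 [  0.         397.99490569 187.82712732]
 [  0.           0.           1.        ]] [[ 0.97016014  0.24240544 -0.00537682]
 [ 0.20302939 -0.82429142 -0.5285099 ]
 [-0.13254574  0.51164759 -0.84891011]] [-0.55242741 -0.07051607  1.35028752]
side [[408.00796018   0.         248.79162978]
 [  0.         408.00796018 186.94105526]
 [  0.           0.           1.        ]] [[ 0.67669594 -0.73624604 -0.00493778]
 [-0.51226036 -0.46598865 -0.72141799]
 [ 0.52884018  0.49071005 -0.69248228]] [-0.39342014  0.35457977  1.25450785]
```

View pics/scene0.png

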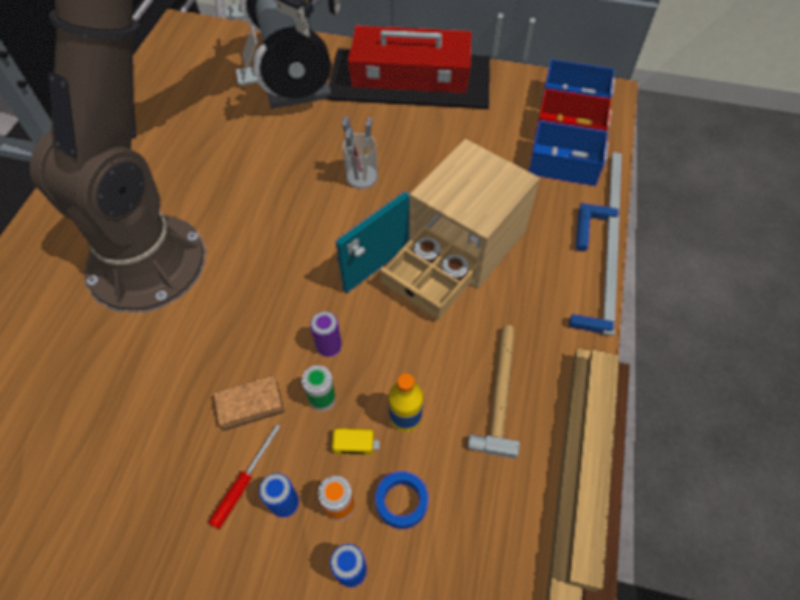

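View pics/side0.png

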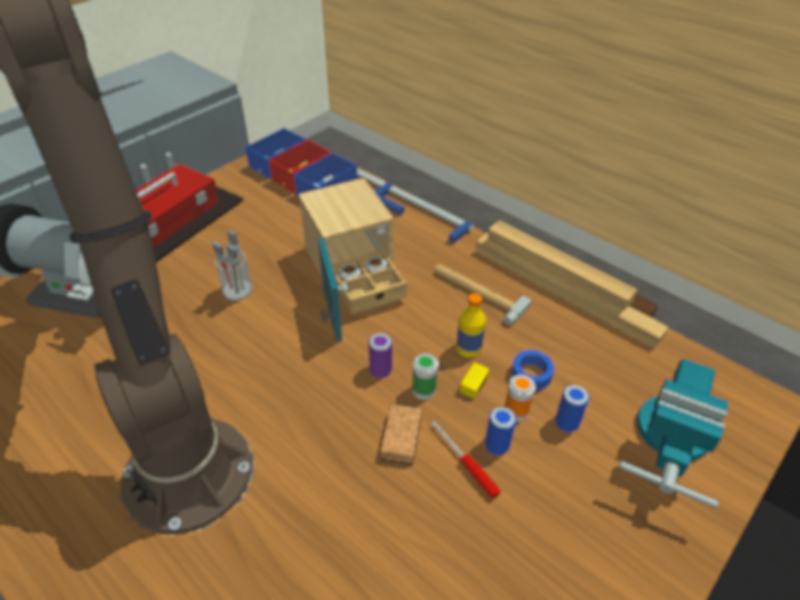

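The scene view shows the green tin lid at (317,378), the orange one at (335,492), purple at (324,322) and blues at (275,488) and (348,560). It also shows the cabinet top around (475,180), the tray front board at (410,290) and the door from (410,200) to (345,265). Next I'll measure from depth.

```bash
cat > h.py <<'E'
import numpy as np,cv2
from scipy.spatial.transform import Rotation as Ro
def cloud(d):
    z=d["range_z"];v,u=np.indices(z.shape);K=d["mtx"]
    c=np.stack([(u-K[0,2])/K[0,0]*z,(v-K[1,2])/K[1,1]*z,z],-1)
    P=(c-d["t"])@d["R"]; P[z==0]=np.nan
    return P
def circ(p):
    A=np.c_[2*p,np.ones(len(p))];s=np.linalg.lstsq(A,(p**2).sum(1),rcond=None)[0];return s[:2],np.sqrt(s[2]+s[0]**2+s[1]**2)
E
python3 - <<'E'
from h import *
for n in("scene","side"):
    d=np.load(n+"0.npz");P=cloud(d);Z=P[...,2]
    hsv=cv2.cvtColor(d["pixels"],cv2.COLOR_RGB2HSV)
    print(n,"bench z",np.nanmedian(Z[300:340,60:120]) )
    S=(P[...,0]>.2)&(P[...,0]<1)&(P[...,1]>-.6)&(P[...,1]<.5)
    # blobs with height .08-.11
    m=(S&(Z>.088)&(Z<.104)).astype(np.uint8)
    k,l,st,_=cv2.connectedComponentsWithStats(m)
    for i in range(1,k):
        if st[i,4]<40: continue
        q=P[l==i][:,:2];h=np.median(hsv[l==i],0);(c,r)=cv2.minEnclosingCircle(q.astype(np.float32))
        print("  blob",st[i,4],np.median(q,0).round(4),np.round(c,4),round(r,4),h)
    # cabinet top & all else
    m=S&(Z>.165)&(Z<.19)&(P[...,1]>-.05)
    m=m.astype(np.uint8);k,l,st,_=cv2.connectedComponentsWithStats(m)
    for i in range(1,k):
        if st[i,4]<30: continue
        q=P[l==i];r=cv2.minAreaRect(q[:,:2].astype(np.float32));print("  high",st[i,4],np.median(q[:,2]),r,np.median(hsv[l==i],0),cv2.boxPoints(r).round(3).tolist())
E
```

```text
scene bench z 0.0012425387282940044
  blob 88 [0.4003 0.3159] [0.3893 0.3441] 0.0391 [ 13.  27. 109.]
  blob 83 [0.7372 0.1674] [0.7445 0.1897] 0.0958 [ 18. 105. 136.]
  blob 177 [0.506  0.1165] [0.5051 0.1221] 0.1152 [ 94. 209.  78.]
  blob 225 [ 0.4478 -0.1029] [ 0.4469 -0.1008] 0.0267 [133.  60. 145.]
  blob 255 [ 0.4693 -0.2133] [ 0.4687 -0.2107] 0.0262 [ 73.  27. 155.]
  blob 61 [ 0.635  -0.2324] [ 0.631  -0.2157] 0.0287 [ 25. 241. 149.]
  blob 327 [ 0.4648 -0.411 ] [ 0.4633 -0.4105] 0.0265 [110.  74. 163.]
  blob 337 [ 0.5585 -0.3933] [ 0.5573 -0.3918] 0.0261 [ 14.  29. 172.]
  blob 400 [ 0.6075 -0.4874] [ 0.6068 -0.4862] 0.0261 [110.  79. 162.]
  high 3213 0.1757676413126519 ((0.6195186376571655, 0.1479226052761078), (0.3896353542804718, 0.201258584856987), 59.819664001464844) [ 18. 108. 199.] [[0.4350000023841858, 0.029999999329447746], [0.609000027179718, -0.07100000232458115], [0.8040000200271606, 0.26600000262260437], [0.6299999952316284, 0.367000013589859]]
side bench z 0.013975820240571134
  blob 84 [0.3715 0.322 ] [0.3863 0.345 ] 0.039 [ 18.   36.  124.5]
  blob 67 [ 0.6069 -0.2194] [ 0.6246 -0.2094] 0.0303 [ 26. 240. 157.]
  blob 142 [ 0.4437 -0.0998] [ 0.4449 -0.0987] 0.0257 [134.  44. 164.]
  blob 154 [ 0.4641 -0.2099] [ 0.4654 -0.2087] 0.0259 [ 66.  47. 171.]
  blob 169 [ 0.5523 -0.3903] [ 0.5545 -0.3899] 0.0256 [ 17.  43. 197.]
  blob 170 [ 0.6018 -0.4841] [ 0.6038 -0.4842] 0.0266 [109.   61.5 190.5]
  blob 191 [ 0.4591 -0.4087] [ 0.4611 -0.4084] 0.0262 [109.  63. 189.]
  high 1610 0.17488944473500292 ((0.6211291551589966, 0.15186043083667755), (0.3945033550262451, 0.20279233157634735), 59.37617492675781) [ 21. 102. 220.] [[0.43299999833106995, 0.03400000184774399], [0.6079999804496765, -0.07000000029802322], [0.8090000152587891, 0.27000001072883606], [0.6340000033378601, 0.37299999594688416]]
```

Run:
```python
from h import *
d=np.load("scene0.npz");e=np.load("side0.npz")
a=cv2.resize(d["pixels"][80:220,200:360,::-1],(800,600)[:1]+(700,))[:600]
b=cv2.resize(e["pixels"][110:225,180:270,::-1],None,fx=5,fy=5,interpolation=cv2.INTER_CUBIC)
cv2.imwrite("pics/c1.png",cv2.resize(d["pixels"][90:210,205:355,::-1],(750,600),interpolation=cv2.INTER_CUBIC))
```

```text
(no output)
```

View pics/c1.png

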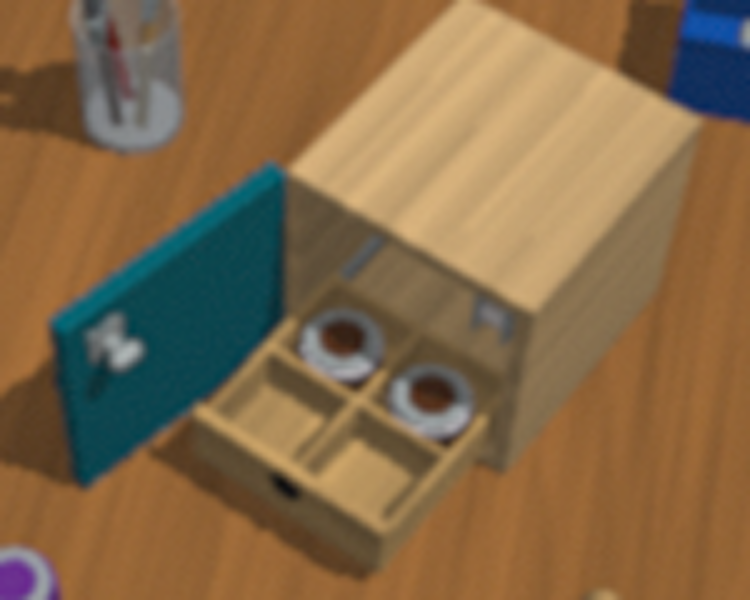

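The crop shows the cabinet top's front corners at crop pixels (290,175) and (530,310), and its right back corner at (700,120). The door tip is at (55,325), the tray front top edge runs (200,410) to (385,525), and the front cells are empty.

```bash
python3 - <<'E'
from h import *
for n in("scene","side"):
    d=np.load(n+"0.npz");P=cloud(d);Z=P[...,2]
    hsv=cv2.cvtColor(d["pixels"],cv2.COLOR_RGB2HSV);H=hsv[...,0]
    S=(P[...,0]>.35)&(P[...,0]<1)&(P[...,1]>-.05)&(P[...,1]<.5)
    m=S&(Z>.168)&(Z<.184)&(H<40)
    k,l,st,_=cv2.connectedComponentsWithStats(m.astype(np.uint8));i=1+st[1:,4].argmax();q=P[l==i]
    r=cv2.minAreaRect(q[:,:2].astype(np.float32));print(n,np.median(q[:,2]),r,cv2.boxPoints(r).round(4).tolist())
    m=S&(H>80)&(H<105)&(hsv[...,1]>150)&(P[...,0]<.62)&(Z>.02)&(Z<.19)
    q=P[m];q=q[(q[:,1]<.25)]
    for lo,hi in((.03,.16),(.16,.19)):
        s=q[(q[:,2]>lo)&(q[:,2]<hi)]
        r=cv2.minAreaRect(s[:,:2].astype(np.float32)); f=cv2.fitLine(s[:,:2].astype(np.float32),cv2.DIST_HUBER,0,.003,.001).ravel();t=(s[:,:2]-f[2:])@f[:2]
        print(" door",len(s),r,f,np.degrees(np.arctan2(f[1],f[0])),f[2:]+f[:2]*np.percentile(t,1),f[2:]+f[:2]*np.percentile(t,99))
E
python3 - <<'E'
from h import *
# intersect read-off pixels with heights
def px(n,u,v,z):
    d=np.load(n+"0.npz");ray=d["R"].T@np.linalg.solve(d["mtx"],[u,v,1]);c=-d["R"].T@d["t"];return (c+ray*(z-c[2])/ray[2])[:2].round(4)
for nm,u,v,z in(("FH",290,175,.175),("FC",530,310,.175),("BC",700,120,.175),("doortip",55,325,.174),("trayFH",200,410,.068),("trayFC",385,525,.068)):
    print(nm,px("scene",205+u/5-.4,90+v/5-.4,z))
E
```

```text
scene 0.17591007773142592 ((0.6650080680847168, 0.22557300329208374), (0.1950707882642746, 0.1829514503479004), 66.08320617675781) [[0.5418000221252441, 0.17350000143051147], [0.7091000080108643, 0.09929999709129333], [0.7882000207901001, 0.2775999903678894], [0.6208999752998352, 0.35179999470710754]]
 door 985 ((0.49337583780288696, 0.09675396233797073), (0.1771710366010666, 0.008419563062489033), 55.7437744140625) [0.54625535 0.8376187  0.5040137  0.11222555] 56.889503 [0.44639593 0.02387541] [0.54126794 0.16935055]
 door 272 ((0.4910891652107239, 0.09911607205867767), (0.17462556064128876, 0.0133882537484169), 56.729217529296875) [0.54280025 0.83986187 0.49626508 0.10293828] 57.125534 [0.44647545 0.02589996] [0.53950956 0.16984943]
side 0.17506928655809173 ((0.6663951277732849, 0.2292189598083496), (0.201968714594841, 0.18422485888004303), 66.49583435058594) [[0.541700005531311, 0.17329999804496765], [0.7106000185012817, 0.09989999979734421], [0.791100025177002, 0.2851000130176544], [0.6222000122070312, 0.358599990606308]]
FH [0.5484 0.1719]
FC [0.7086 0.105 ]
BC [0.7858 0.2761]
doortip [0.442  0.0291]
trayFH [0.5178 0.0605]
trayFC [0.6487 0.0057]Traceback (most recent call last):
  File "<stdin>", line 13, in <module>
cv2.error: OpenCV(4.12.0) /io/opencv/modules/imgproc/src/linefit.cpp:50: error: (-215:Assertion failed) count > 0 in function 'fitLine2D_wods'
```

Emit:
{"name": "carry_out", "arguments": {"commands": [[1,-0.5,-0.5,-0.4,0,0,0],[1,-0.9,-0.9,-0.4,0,0,0],[1,-0.9,-0.9,-0.4,0,0,0],[1,-0.9,-0.9,-0.4,0,0,0],[1,-0.9,-0.9,-0.4,0,0,0],[1,-0.9,-0.9,-0.4,0,0,0],[1,-0.9,-0.9,-0.4,0,0,0],[1,-0.9,-0.9,-0.4,0,0,0]]}}

```text
clock: 0.9
position: [0.3296, 0.3548, 0.3076]
ee_rot: [0.605, 3.083, 0.0]
force: [0.2, -0.7, -0.8]
width: 0.997
gripper_force: 0.0
```

Emit:
{"name": "carry_out", "arguments": {"commands": [[1,-0.9,-0.9,-0.2,0,0,0],[1,-0.9,-0.9,-0.2,0,0,0],[1,-0.9,-0.9,-0.2,0,0,0],[1,-0.9,-0.9,-0.2,0,0,0],[1,-0.9,-0.9,-0.2,0,0,0],[1,-0.9,-0.9,-0.2,0,0,0],[1,-0.9,-0.9,0,0,0,0],[1,-0.9,-0.9,0,0,0,0]]}}

```text
clock: 1.7
position: [0.4277, 0.1203, 0.3373]
ee_rot: [0.605, 3.083, 0.001]
force: [-0.4, 0.4, 0.2]
width: 1.005
gripper_force: 0.0
```

Emit:
{"name": "carry_out", "arguments": {"commands": [[1,-0.9,-0.9,0,0,0,0],[1,-0.9,-0.9,0,0,0,0],[1,-0.9,-0.9,0,0,0,0],[1,-0.5,-0.5,0,0,0,0],[1,0,0,0,0,0,0],[1,0,0,0,0,0,0]]}}

```text
clock: 2.3
position: [0.4712, 0.018, 0.3369]
ee_rot: [-0.606, -3.082, -0.001]
force: [0.2, 1.1, -0.2]
width: 1.0
gripper_force: 0.0
```

```bash
cat >> h.py <<'E'
def wcloud(o,d):
    """wrist cloud in world"""
    z=d["range_z"];v,u=np.indices(z.shape);K=d["mtx"]
    c=np.stack([(u-K[0,2])/K[0,0]*z,(v-K[1,2])/K[1,1]*z,z],-1)
    M=d["tool_from_camera"];R=Ro.from_rotvec(o["ee_rot"]).as_matrix()
    P=(c@M[:3,:3].T+M[:3,3])@R.T+o["position"];P[z==0]=np.nan
    return P
def ray(o,d,u,v,z):
    M=d["tool_from_camera"];R=Ro.from_rotvec(o["ee_rot"]).as_matrix()
    r=R@M[:3,:3]@np.linalg.solve(d["mtx"],[u,v,1]);c=R@M[:3,3]+o["position"]
    return (c+r*(z-c[2])/r[2])[:2]
def go(o,T):
    R=Ro.from_rotvec(o["ee_rot"]).as_matrix();return (R.T@(np.array(T)-o["position"])/.025).round(2)
E
python3 - <<'E'
from h import *
from cell import arm
o=arm.observe();d=arm.get_image("wrist");np.savez("w1.npz",**d)
print(o["clock"],o["position"],o["ee_rot"],o["joints"].round(2),d["tool_from_camera"].round(3).tolist())
cv2.imwrite("pics/w1.png",cv2.resize(d["pixels"][:,:,::-1],(800,600)))
E
```

```text
2.3 [0.47116389 0.01800307 0.33688449] [-6.05848309e-01 -3.08227198e+00 -9.98315461e-04] [-0.56  0.09  0.46  1.78 -0.04  1.28  1.09] [[0.0, -0.967, -0.256, 0.067], [1.0, -0.0, 0.001, 0.0], [-0.001, -0.256, 0.967, -0.159], [0.0, 0.0, 0.0, 1.0]]
```

View pics/w1.png

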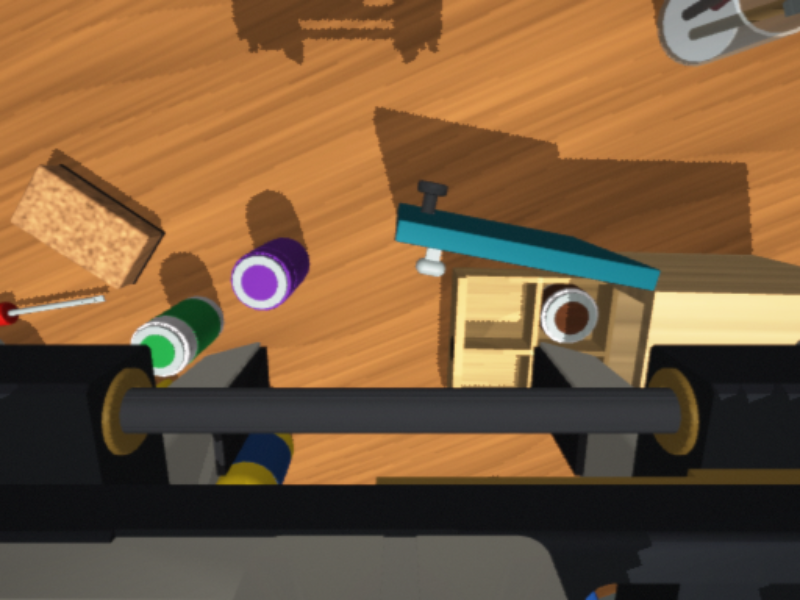

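The wrist view shows the tray's front-board outer edge along column about 454 (rows 273–388). The cabinet top's front edge runs from about (658,290) to (644,345), the door top from (400,225) to (655,280), and the green lid is at (160,350).

Run:
```python
from h import *
from cell import arm
o=arm.observe();d=np.load("w1.npz");P=wcloud(o,d);Z=P[...,2];hsv=cv2.cvtColor(d["pixels"],cv2.COLOR_RGB2HSV)
th=np.radians(66.5);X=np.array([np.cos(th),np.sin(th)]);Y=np.array([-X[1],X[0]]);C=np.array([.665,.2265])
print("bench",np.nanmedian(Z[10:40,20:100]))
q=(P[...,:2]-C);a=q@X;b=q@Y
# top panel front edge rows
for v in range(180,222,6):
    m=np.where((abs(Z[v]-.175)<.005)&(hsv[v,:,0]<40))[0]
    if len(m):print("top front",v,m[0],P[v,m[0]].round(4),a[v,m[0]].round(4),b[v,m[0]].round(4))
for v in range(180,246,8):
    m=np.where((abs(Z[v]-.068)<.005)&(a[v]<-.18))[0]
    if len(m):print("board",v,m[0],m[-1],P[v,m[0]].round(4),a[v,m[0]].round(4),b[v,m[0]].round(4))
m=(abs(Z-.0955)<.006)&(P[...,0]<.62)&(P[...,1]<-.05)
k,l,st,_=cv2.connectedComponentsWithStats(m.astype(np.uint8))
for i in range(1,k):
    if st[i,4]>100:
        c,r=cv2.minEnclosingCircle(P[l==i][:,:2].astype(np.float32));print("lid",np.round(c,4),round(r,4),np.median(Z[l==i]))
t=(abs(Z-.174)<.004)&(hsv[...,0]>80)&(hsv[...,0]<105)&(hsv[...,1]>120)
r=cv2.minAreaRect(P[t][:,:2].astype(np.float32));print("door",r,cv2.boxPoints(r).round(4).tolist())
# wax tin
m=(abs(Z-.06)<.004)&(a>-.16)&(a<-.05)&(abs(b)<.075)
print("in-tray z .06 pts",m.sum())
for (u,v) in((456,273),(453,385)):
    g=ray(o,d,u*.64-.2,v*.64-.2,.068)-C;print("edge",g@X,g@Y)
print("yaw err tool y deg",np.degrees(np.arctan2(*Ro.from_rotvec(o["ee_rot"]).as_matrix()[:2,1][::-1])))
```

```text
bench -4.4110577166189824e-05
top front 186 417 [0.5483 0.1735 0.1737] -0.0951 0.0859
top front 192 416 [0.5553 0.1717 0.1716] -0.094 0.0787
top front 198 414 [0.5615 0.1683 0.1707] -0.0946 0.0717
top front 204 413 [0.5675 0.1654 0.1712] -0.095 0.0651
top front 210 413 [0.5738 0.1633 0.172 ] -0.0943 0.0585
top front 216 412 [0.5801 0.1605 0.172 ] -0.0944 0.0515
board 180 189 298 [ 0.4641 -0.0781  0.0708] -0.3594 0.0628
board 188 292 297 [0.5305 0.0512 0.0661] -0.2144 0.0534
board 196 292 297 [0.541  0.0471 0.0682] -0.214 0.0422
board 204 115 297 [ 0.4559 -0.19    0.072 ] -0.4654 0.0256
board 212 124 296 [ 0.4713 -0.1836  0.0725] -0.4534 0.0141
board 220 127 296 [ 0.484  -0.1866  0.0704] -0.451 0.0012
board 228 124 295 [ 0.4929 -0.1953  0.0725] -0.4554 -0.0104
board 236 290 295 [0.5968 0.023  0.0695] -0.2138 -0.0186
board 244 289 294 [0.6103 0.0169 0.065 ] -0.2141 -0.0334
lid [ 0.4498 -0.0999] 0.0261 0.09536105033533107
lid [ 0.4716 -0.2093] 0.026 0.09523850837575845
lid [ 0.6138 -0.2018] 0.0214 0.09625817058919753
door ((0.49282485246658325, 0.10321356356143951), (0.17938995361328125, 0.01507578045129776), 56.805885314941406) [[0.4374000132083893, 0.03229999914765358], [0.44999998807907104, 0.024000000208616257], [0.5482000112533569, 0.17409999668598175], [0.5356000065803528, 0.18240000307559967]]
in-tray z .06 pts 1672
edge -0.21614008928315676 0.07335115595107995
edge -0.21320330832053597 -0.035604329811912847
yaw err tool y deg 67.84760384357017
```

Emit:
{"name": "carry_out", "arguments": {"commands": [[1,-0.36,-0.84,0.5,0,0,0.23],[1,-0.36,-0.84,0.5,0,0,0],[1,-0.36,-0.84,0.5,0,0,0],[1,-0.36,-0.84,0.5,0,0,0],[1,-0.36,-0.84,0.5,0,0,0],[1,-0.36,-0.84,0.5,0,0,0],[1,-0.36,-0.84,0.5,0,0,0],[1,-0.36,-0.84,0.5,0,0,0]]}}

```text
clock: 3.15
position: [0.4714, -0.1638, 0.2363]
ee_rot: [-0.636, -3.077, -0.001]
force: [-0.5, 0.9, -0.6]
width: 1.003
gripper_force: 0.0
```

Emit:
{"name": "carry_out", "arguments": {"commands": [[1,-0.36,-0.84,0.5,0,0,0],[1,-0.36,-0.84,0.5,0,0,0],[1,0,0,0,0,0,0],[1,0,0,0,0,0,0]]}}

```text
clock: 3.55
position: [0.4711, -0.2091, 0.2116]
ee_rot: [-0.639, -3.075, -0.001]
force: [-0.2, 0.0, -0.7]
width: 1.003
gripper_force: 0.0
```

Run:
```python
from h import *
from cell import arm
o=arm.observe();d=arm.get_image("wrist");P=wcloud(o,d);Z=P[...,2]
print(o["clock"],o["position"],o["ee_rot"],go(o,[.469,-.2095,.066]),"yaw",np.degrees(np.arctan2(*Ro.from_rotvec(o["ee_rot"]).as_matrix()[:2,1][::-1])))
m=(abs(Z-.0955)<.006)
k,l,st,_=cv2.connectedComponentsWithStats(m.astype(np.uint8))
for i in range(1,k):
    if st[i,4]>200:
        c,r=cv2.minEnclosingCircle(P[l==i][:,:2].astype(np.float32));print("lid",st[i],np.round(c,4),round(r,4),np.median(d["pixels"][l==i],0))
```

```text
3.55 [ 0.47107771 -0.20912497  0.2115911 ] [-6.38682076e-01 -3.07515217e+00 -1.07467561e-03] [ 0.06 -0.05  5.82] yaw 66.5339386475524
lid [ 330   83   59   60 2809] [ 0.4494 -0.1011] 0.0261 [140.  79. 186.]
lid [ 226  156   56   55 2353] [ 0.4706 -0.2106] 0.026 [205. 216. 207.]
lid [298 296  40   9 222] [ 0.6127 -0.2009] 0.0201 [115.  95.  14.]
```

Emit:
{"name": "carry_out", "arguments": {"commands": [[1,0,-0.05,0.8,0,0,0],[1,0,0,0.8,0,0,0],[1,0,0,0.8,0,0,0],[1,0,0,0.8,0,0,0],[1,0,0,0.8,0,0,0],[1,0,0,0.8,0,0,0],[1,0,0,0.6,0,0,0],[1,0,0,0.4,0,0,0]]}}

```text
clock: 4.4
position: [0.4711, -0.2094, 0.0662]
ee_rot: [-0.636, -3.076, -0.002]
force: [0.6, 1.2, -0.3]
width: 0.997
gripper_force: 0.0
```

Emit:
{"name": "carry_out", "arguments": {"commands": [[1,0,0,0,0,0,0],[0.4,0,0,0,0,0,0],[0.4,0,0,0,0,0,0],[0.4,0,0,0,0,0,0],[0.4,0,0,0,0,0,0],[0.4,0,0,0,0,0,0]], "squeeze": 20}}

```text
clock: 5.0
position: [0.4708, -0.2113, 0.067]
ee_rot: [0.639, 3.075, 0.0]
force: [-0.4, -0.2, 0.1]
width: 0.614
gripper_force: 0.0
```

Emit:
{"name": "carry_out", "arguments": {"commands": [[0.4,0,0,0,0,0,0],[0.4,0,0,-0.4,0,0,0],[0.4,0,0,-0.8,0,0,0],[0.4,0,0,-0.8,0,0,0],[0.4,0,0,-0.8,0,0,0],[0.4,0,0,-0.8,0,0,0],[0.4,0.09,0.4,-0.8,0,0,0],[0.4,0.09,0.8,-0.8,0,0,0]]}}

```text
clock: 5.8
position: [0.4775, -0.1832, 0.1981]
ee_rot: [-0.644, -3.075, 0.001]
force: [0.6, 0.4, -2.5]
width: 0.562
gripper_force: 20.0
```

Emit:
{"name": "carry_out", "arguments": {"commands": [[0.4,0.1,0.8,0,0,0,0],[0.4,0.1,0.8,0,0,0,0],[0.4,0.1,0.8,0,0,0,0],[0.4,0.1,0.8,0,0,0,0],[0.4,0.1,0.8,0,0,0,0],[0.4,0.1,0.8,0,0,0,0],[0.4,0.1,0.8,0,0,0,0],[0.4,0.1,0.8,0,0,0,0]]}}

```text
clock: 6.6
position: [0.5237, -0.0266, 0.1972]
ee_rot: [-0.64, -3.076, 0.0]
force: [-0.4, 0.9, -2.3]
width: 0.56
gripper_force: 20.0
```

Emit:
{"name": "carry_out", "arguments": {"commands": [[0.4,0.1,0.8,0,0,0,0],[0.4,0.1,0.8,0,0,0,0],[0.4,0.1,0.8,0,0,0,0],[0.4,0.1,0.8,0,0,0,0],[0.4,0,0.6,0,0,0,0],[0.4,0,0.4,0,0,0,0],[0.4,0,0.2,0,0,0,0],[0.4,0,0,0,0,0,0]]}}

```text
clock: 7.4
position: [0.5587, 0.0777, 0.1967]
ee_rot: [-0.639, -3.076, 0.0]
force: [0.7, 0.1, -1.1]
width: 0.566
gripper_force: 20.0
```

Run:
```python
from h import *
from cell import arm
o=arm.observe();d=arm.get_image("side")
print(o["clock"],o["position"],o["ee_rot"],o["width"],o["gripper_force"],go(o,[.5612,.077,.114]))
cv2.imwrite("pics/s2.png",cv2.resize(d["pixels"][60:240,140:380,::-1],(800,600),interpolation=cv2.INTER_CUBIC))
```

```text
7.4 [0.55867399 0.07768726 0.19670989] [-6.39010945e-01 -3.07585996e+00  4.66764508e-04] 0.5661860652001094 19.999805688858032 [-0.1   0.02  3.31]
```

View pics/s2.png

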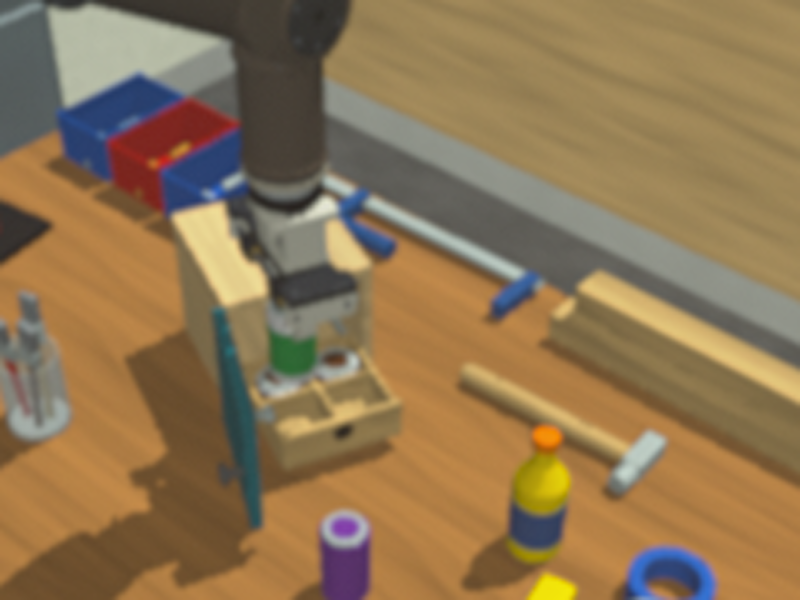

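The green tin hangs upright over the tray, with its body at about (293,350). The tray's front cells are at (305,405) and (355,385), both empty. I'll lower it part-way into the hinge cell.

Emit:
{"name": "carry_out", "arguments": {"commands": [[0.4,-0.1,0,0.4,0,0,0],[0.4,0,0,0.6,0,0,0],[0.4,0,0,0.6,0,0,0],[0.4,0,0,0.6,0,0,0],[0.4,0,0,0.5,0,0,0],[0.4,0,0,0.4,0,0,0],[0.4,0,0,0.2,0,0,0],[0.4,0,0,0,0,0,0]]}}

```text
clock: 8.25
position: [0.5605, 0.0764, 0.1136]
ee_rot: [-0.64, -3.075, 0.001]
force: [-0.1, 0.5, -1.5]
width: 0.557
gripper_force: 20.0
```

Emit:
{"name": "carry_out", "arguments": {"commands": [[0.4,0,-0.1,0,0,0,0],[0.4,0,-0.1,0,0,0,0],[0.4,0,-0.1,0,0,0,0],[0.4,0,-0.1,0,0,0,0],[0.4,0,0,0,0,0,0]]}}

```text
clock: 8.75
position: [0.5569, 0.0669, 0.1146]
ee_rot: [0.64, 3.075, 0.0]
force: [-0.7, 0.7, -1.8]
width: 0.562
gripper_force: 20.0
```

Emit:
{"name": "carry_out", "arguments": {"commands": [[0.4,0,-0.08,0,0,0,0],[0.4,0,-0.08,0,0,0,0],[0.4,0,0,0,0,0,0]]}}

```text
clock: 9.05
position: [0.5552, 0.0635, 0.1143]
ee_rot: [0.64, 3.076, -0.0]
force: [-0.5, 0.5, -2.4]
width: 0.562
gripper_force: 20.0
```

Emit:
{"name": "carry_out", "arguments": {"commands": [[0.4,0,-0.08,0,0,0,0],[0.4,0,0,0,0,0,0]]}}

```text
clock: 9.25
position: [0.555, 0.0632, 0.1143]
ee_rot: [0.638, 3.075, 0.003]
force: [1.3, 4.1, -2.4]
width: 0.562
gripper_force: 20.0
```

Emit:
{"name": "carry_out", "arguments": {"commands": [[0.4,0,-0.08,0,0,0,0],[0.4,0,0,0,0,0,0]]}}

```text
clock: 9.45
position: [0.5548, 0.0626, 0.1147]
ee_rot: [0.636, 3.075, 0.005]
force: [3.2, 7.5, -1.3]
width: 0.564
gripper_force: 20.0
```

Run:
```python
from h import *
from cell import arm
o=arm.observe();d=arm.get_image("wrist");P=wcloud(o,d);Z=P[...,2]
th=np.radians(66.5);X=np.array([np.cos(th),np.sin(th)]);Y=np.array([-X[1],X[0]]);C=np.array([.665,.2265])
q=(P[...,:2]-C);a=q@X;b=q@Y
print((o["position"][:2]-C)@X,(o["position"][:2]-C)@Y,o["force"])
cv2.imwrite("pics/w2.png",cv2.resize(d["pixels"][:,:,::-1],(800,600)))
m=(abs(Z-.068)<.004)&(a<-.18)&(a>-.26)&(abs(b)<.075)
print(m.sum(),np.nanpercentile(a[m],[1,5,50,95]) if m.any() else 0)
```

```text
-0.1942062707712949 0.03570058162928398 [ 3.18227276  7.51868057 -1.29265395]
978 [-0.22702868 -0.22679373 -0.2228451  -0.19417352]
```

View pics/w2.png

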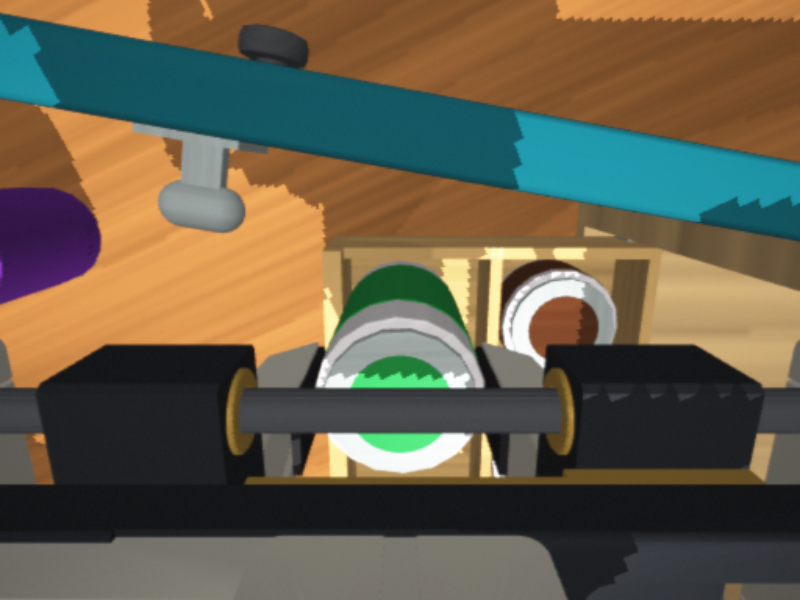

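The green tin is in the hinge cell against the front wall, with its lid at (400,400). The tray is at its end stop. I'll back off slightly and lower.

Emit:
{"name": "carry_out", "arguments": {"commands": [[0.4,0,0.1,0,0,0,0],[0.4,0,0,0.2,0,0,0],[0.4,0,0,0.2,0,0,0],[0.4,0,0,0.2,0,0,0],[0.4,0,0,0.1,0,0,0],[0.4,0,0,0.1,0,0,0]]}}

```text
clock: 10.1
position: [0.555, 0.063, 0.0939]
ee_rot: [0.639, 3.076, 0.001]
force: [2.5, 4.5, 1.3]
width: 0.564
gripper_force: 20.0
```

Emit:
{"name": "carry_out", "arguments": {"commands": [[0.4,0,0.05,0.06,0,0,0],[0.4,0,0,0.04,0,0,0],[0.4,0,0,0.0,0,0,0]]}}

```text
clock: 10.4
position: [0.5548, 0.0633, 0.0913]
ee_rot: [-0.64, -3.075, 0.001]
force: [1.4, 0.9, -3.3]
width: 0.563
gripper_force: 20.0
```

Emit:
{"name": "carry_out", "arguments": {"commands": [[0.4,0,0,0.04,0,0,0],[0.4,0,0,0.04,0,0,0],[0.4,0,0,0.0,0,0,0]]}}

```text
clock: 10.7
position: [0.5553, 0.0634, 0.0909]
ee_rot: [0.64, 3.075, 0.001]
force: [-4.3, 2.4, 14.2]
width: 0.559
gripper_force: 20.0
```

Emit:
{"name": "carry_out", "arguments": {"commands": [[0.4,0,0,-0.06,0,0,0],[0.7,0,0,0,0,0,0],[0.8,0,0,0,0,0,0],[0.8,0,0,0,0,0,0],[0.8,0,0,0,0,0,0]]}}

```text
clock: 11.2
position: [0.5551, 0.0633, 0.0911]
ee_rot: [-0.64, -3.076, 0.001]
force: [-0.2, -0.5, 0.9]
width: 0.791
gripper_force: 0.0
```

Emit:
{"name": "carry_out", "arguments": {"commands": [[0.8,0,0,-0.2,0,0,0],[0.8,0,0,-0.5,0,0,0],[0.8,0,0,-0.8,0,0,0],[0.8,0,0,-0.8,0,0,0],[0.8,0,0,-0.8,0,0,0],[0.8,0,0,-0.8,0,0,0],[0.8,0,0,-0.8,0,0,0],[0.8,0,0,0,0,0,0]]}}

```text
clock: 12.0
position: [0.5569, 0.0635, 0.2123]
ee_rot: [0.639, 3.071, 0.004]
force: [-0.1, 0.5, -0.8]
width: 0.802
gripper_force: 0.0
```

Run:
```python
from h import *
from cell import arm
o=arm.observe();d=arm.get_image("wrist");P=wcloud(o,d);Z=P[...,2]
th=np.radians(66.5);X=np.array([np.cos(th),np.sin(th)]);Y=np.array([-X[1],X[0]]);C=np.array([.665,.2265])
print(o["clock"],o["position"],o["force"],o["width"],go(o,[.557,-.3915,.21]),o["joints"].round(2))
m=(abs(Z-.119)<.006)&(P[...,1]>0)
k,l,st,_=cv2.connectedComponentsWithStats(m.astype(np.uint8))
for i in range(1,k):
    if st[i,4]>200:
        c,r=cv2.minEnclosingCircle(P[l==i][:,:2].astype(np.float32));g=c-C;print("lid",st[i],np.round(c,4),round(r,4),np.median(Z[l==i]),g@X,g@Y)
```

```text
12.0 [0.55691261 0.06346885 0.21234974] [-0.11460572  0.51907786 -0.82774608] 0.8017839827350265 [ -7.26 -16.69   0.07] [-0.6   0.36  0.52  1.79 -0.21  1.04  1.16]
lid [ 225  157   60   59 2790] [0.5548 0.064 ] 0.0259 0.11958769805935221 -0.19294982373384342 0.03630391950305705
```

Emit:
{"name": "carry_out", "arguments": {"commands": [[1,-0.2,-0.4,-0.2,0,0,0],[1,-0.36,-0.84,0,0,0,0],[1,-0.36,-0.84,0,0,0,0],[1,-0.36,-0.84,0,0,0,0],[1,-0.36,-0.84,0,0,0,0],[1,-0.36,-0.84,0,0,0,0],[1,-0.36,-0.84,0,0,0,0],[1,-0.36,-0.84,0,0,0,0]]}}

```text
clock: 12.85
position: [0.5541, -0.1094, 0.2133]
ee_rot: [-0.64, -3.074, 0.001]
force: [1.3, 0.4, 0.6]
width: 1.004
gripper_force: 0.0
```

Emit:
{"name": "carry_out", "arguments": {"commands": [[1,-0.36,-0.84,0,0,0,0],[1,-0.36,-0.84,0,0,0,0],[1,-0.36,-0.84,0,0,0,0],[1,-0.36,-0.84,0,0,0,0],[1,-0.36,-0.84,0,0,0,0],[1,-0.36,-0.84,0,0,0,0],[1,-0.36,-0.84,0,0,0,0],[1,-0.36,-0.84,0,0,0,0]]}}

```text
clock: 13.65
position: [0.5529, -0.292, 0.2132]
ee_rot: [-0.64, -3.074, 0.0]
force: [-0.0, 0.6, 0.0]
width: 0.996
gripper_force: 0.0
```

Emit:
{"name": "carry_out", "arguments": {"commands": [[1,-0.36,-0.84,0,0,0,0],[1,-0.36,-0.84,0,0,0,0],[1,-0.36,-0.84,0,0,0,0],[1,-0.3,-0.7,0.2,0,0,0],[1,-0.2,-0.5,0,0,0,0],[1,0,0,0,0,0,0],[1,0,0,0,0,0,0]]}}

```text
clock: 14.35
position: [0.553, -0.391, 0.2085]
ee_rot: [-0.64, -3.075, -0.001]
force: [0.8, 1.5, -0.8]
width: 0.998
gripper_force: 0.0
```

Run:
```python
from h import *
from cell import arm
o=arm.observe();d=arm.get_image("wrist");P=wcloud(o,d);Z=P[...,2]
R=Ro.from_rotvec(o["ee_rot"]).as_matrix()
print(o["clock"],o["position"],R.round(3).tolist(),"yaw",np.degrees(np.arctan2(R[1,1],R[0,1])),o["joints"].round(2))
m=(abs(Z-.0955)<.006)
k,l,st,_=cv2.connectedComponentsWithStats(m.astype(np.uint8))
for i in range(1,k):
    if st[i,4]>200:
        c,r=cv2.minEnclosingCircle(P[l==i][:,:2].astype(np.float32));print("lid",st[i],np.round(c,4),round(r,4),np.median(d["pixels"][l==i],0),go(o,[*c,.066]))
```

```text
14.35 [ 0.55300799 -0.39101703  0.20849553] [[-0.917, 0.399, -0.0], [0.399, 0.917, 0.001], [0.001, 0.0, -1.0]] yaw 66.4992169800692 [ 0.19  0.58  0.57  1.49 -0.33  1.17  1.97]
lid [ 163   71   61   62 2934] [ 0.4662 -0.411 ] 0.026 [ 56.  95. 134.] [ 2.86 -2.12  5.7 ]
lid [438 153  57  63 591] [ 0.6298 -0.2134] 0.0295 [107.  89.  13.] [0.01 7.74 5.7 ]
lid [ 229  164   56   55 2375] [ 0.5603 -0.3926] 0.026 [233. 214. 207.] [-0.3   0.05  5.7 ]
lid [164 278  50  19 693] [ 0.615  -0.4899] 0.0244 [142. 165. 221.] [-3.85 -2.64  5.7 ]
```

Emit:
{"name": "carry_out", "arguments": {"commands": [[1,-0.28,0,0.5,0,0,0],[1,0,0,0.8,0,0,0],[1,0,0,0.8,0,0,0],[1,0,0,0.8,0,0,0],[1,0,0,0.8,0,0,0],[1,0,0,0.8,0,0,0],[1,0,0,0.8,0,0,0],[1,0,0,0.4,0,0,0]]}}

```text
clock: 15.2
position: [0.5595, -0.3922, 0.0636]
ee_rot: [-0.637, -3.074, -0.002]
force: [-1.3, -0.0, -0.1]
width: 1.001
gripper_force: 0.0
```

Emit:
{"name": "carry_out", "arguments": {"commands": [[1,0,0,0,0,0,0],[0.4,0,0,0,0,0,0],[0.4,0,0,0,0,0,0],[0.4,0,0,0,0,0,0],[0.4,0,0,0,0,0,0],[0.4,0,0,0,0,0,0],[0.4,0,0,0,0,0,0]], "squeeze": 20}}

```text
clock: 15.9
position: [0.5599, -0.394, 0.0665]
ee_rot: [0.639, 3.075, 0.0]
force: [0.4, -0.0, 2.1]
width: 0.562
gripper_force: 20.0
```

Emit:
{"name": "carry_out", "arguments": {"commands": [[0.4,0,0,-0.3,0,0,0],[0.4,0,0,-0.8,0,0,0],[0.4,0,0,-0.9,0,0,0],[0.4,0,0,-0.9,0,0,0],[0.4,0,0,-0.9,0,0,0],[0.4,0,0,-0.9,0,0,0],[0.4,0,0,-0.9,0,0,0],[0.4,0,0,-0.9,0,0,0]]}}

```text
clock: 16.7
position: [0.5592, -0.3939, 0.2297]
ee_rot: [-0.64, -3.075, -0.0]
force: [0.7, 0.4, -2.3]
width: 0.561
gripper_force: 20.0
```

Emit:
{"name": "carry_out", "arguments": {"commands": [[0.4,0.12,0.4,-0.9,0,0,0],[0.4,0.22,0.8,-0.6,0,0,0],[0.4,0.22,0.8,0,0,0,0],[0.4,0.22,0.8,0,0,0,0],[0.4,0.22,0.8,0,0,0,0],[0.4,0.22,0.8,0,0,0,0],[0.4,0.22,0.8,0,0,0,0],[0.4,0.22,0.8,0,0,0,0]]}}

```text
clock: 17.5
position: [0.581, -0.2392, 0.2664]
ee_rot: [-0.64, -3.075, -0.0]
force: [0.3, -0.5, -3.0]
width: 0.562
gripper_force: 20.0
```

Emit:
{"name": "carry_out", "arguments": {"commands": [[0.4,0.22,0.8,0,0,0,0],[0.4,0.22,0.8,0,0,0,0],[0.4,0.22,0.8,0,0,0,0],[0.4,0.22,0.8,0,0,0,0],[0.4,0.22,0.8,0,0,0,0],[0.4,0.22,0.8,0.2,0,0,0],[0.4,0.22,0.8,0.3,0,0,0],[0.4,0.22,0.8,0.4,0,0,0]]}}

```text
clock: 18.3
position: [0.6047, -0.0751, 0.244]
ee_rot: [0.64, 3.075, 0.0]
force: [0.6, -0.2, -2.5]
width: 0.561
gripper_force: 20.0
```

Emit:
{"name": "carry_out", "arguments": {"commands": [[0.4,0.22,0.8,0.4,0,0,0],[0.4,0.22,0.8,0.4,0,0,0],[0.4,0.22,0.8,0.4,0,0,0],[0.4,0.22,0.8,0.4,0,0,0],[0.4,0.1,0.4,0.2,0,0,0],[0.4,0,0.2,0,0,0,0],[0.4,0,0,0,0,0,0]]}}

```text
clock: 19.0
position: [0.6206, 0.0214, 0.1989]
ee_rot: [0.638, 3.076, -0.0]
force: [0.1, -0.6, -1.9]
width: 0.562
gripper_force: 20.0
```

Run:
```python
from h import *
from cell import arm
o=arm.observe();R=Ro.from_rotvec(o["ee_rot"]).as_matrix()
print(o["clock"],o["position"],o["width"],o["gripper_force"],go(o,[.6220,.0358,.130]),R.round(3).tolist())
```

```text
19.0 [0.62055863 0.02135846 0.19888735] 0.5621533307812498 19.961688816547394 [0.18 0.55 2.76] [[-0.917, 0.398, 0.0], [0.398, 0.917, -0.0], [-0.0, -0.0, -1.0]]
```

Emit:
{"name": "carry_out", "arguments": {"commands": [[0.4,0.09,0.33,0,0,0,0],[0.4,0.09,0.34,0.3,0,0,0],[0.4,0,0,0.6,0,0,0],[0.4,0,0,0.7,0,0,0],[0.4,0,0,0.7,0,0,0],[0.4,0,0,0.6,0,0,0],[0.4,0,0,0.4,0,0,0],[0.4,0,0,0.1,0,0,0]]}}

```text
clock: 19.8
position: [0.6221, 0.0384, 0.1124]
ee_rot: [-0.639, -3.074, 0.001]
force: [1.3, 0.1, -2.5]
width: 0.565
gripper_force: 20.0
```

Emit:
{"name": "carry_out", "arguments": {"commands": [[0.4,0,-0.1,0,0,0,0],[0.4,0,-0.04,0,0,0,0],[0.4,0,0,0,0,0,0]]}}

```text
clock: 20.1
position: [0.6217, 0.0347, 0.1145]
ee_rot: [0.64, 3.074, 0.001]
force: [0.7, -0.1, -2.9]
width: 0.565
gripper_force: 20.0
```

Run:
```python
from h import *
from cell import arm
o=arm.observe();R=Ro.from_rotvec(o["ee_rot"]).as_matrix()
th=np.radians(66.5);X=np.array([np.cos(th),np.sin(th)]);Y=np.array([-X[1],X[0]]);C=np.array([.665,.2265]);g=o["position"][:2]-C
print(o["clock"],o["position"],g@X,g@Y,o["force"])
```

```text
20.1 [0.62174295 0.03467952 0.11453632] -0.19315961335300794 -0.03681891964068597 [ 0.67242942 -0.09218976 -2.86131079]
```

Emit:
{"name": "carry_out", "arguments": {"commands": [[0.4,0,0,0.2,0,0,0],[0.4,0,0,0.3,0,0,0],[0.4,0,0,0.2,0,0,0],[0.4,0,0,0.1,0,0,0],[0.4,0,0,0.06,0,0,0],[0.4,0,0,0,0,0,0]]}}

```text
clock: 20.7
position: [0.6212, 0.0351, 0.092]
ee_rot: [-0.639, -3.075, 0.0]
force: [-0.2, 0.2, -3.2]
width: 0.564
gripper_force: 20.0
```

Emit:
{"name": "carry_out", "arguments": {"commands": [[0.4,0,0,0.06,0,0,0],[0.4,0,0,0,0,0,0]]}}

```text
clock: 20.9
position: [0.6214, 0.0351, 0.0907]
ee_rot: [0.639, 3.076, 0.0]
force: [0.1, 0.2, -3.3]
width: 0.566
gripper_force: 20.0
```

Emit:
{"name": "carry_out", "arguments": {"commands": [[0.4,0,0,0.04,0,0,0],[0.4,0,0,0.0,0,0,0]]}}

```text
clock: 21.1
position: [0.6217, 0.0351, 0.0903]
ee_rot: [0.639, 3.075, 0.001]
force: [-1.8, 1.1, 2.4]
width: 0.561
gripper_force: 20.0
```

Emit:
{"name": "carry_out", "arguments": {"commands": [[0.7,0,0,0,0,0,0],[0.8,0,0,0,0,0,0],[0.8,0,0,0,0,0,0],[0.8,0,0,0,0,0,0],[0.8,0,0,-0.2,0,0,0],[0.8,0,0,-0.6,0,0,0],[0.8,0,0,-0.8,0,0,0],[0.8,0,0,-0.8,0,0,0]]}}

```text
clock: 21.9
position: [0.6215, 0.035, 0.1515]
ee_rot: [0.64, 3.075, 0.0]
force: [0.0, 0.4, -0.2]
width: 0.797
gripper_force: 0.0
```

Emit:
{"name": "carry_out", "arguments": {"commands": [[0.8,0,0,-0.8,0,0,0],[0.8,0,0,-0.8,0,0,0],[0.8,0,0,-0.6,0,0,0],[0.5,0,0,0,0,0,0]]}}

```text
clock: 22.3
position: [0.6228, 0.0349, 0.2081]
ee_rot: [0.639, 3.071, 0.003]
force: [0.6, -0.2, 0.4]
width: 0.75
gripper_force: 0.0
```

Run:
```python
from h import *
from cell import arm
o=arm.observe();d=arm.get_image("wrist");P=wcloud(o,d);Z=P[...,2]
th=np.radians(66.5);X=np.array([np.cos(th),np.sin(th)]);Y=np.array([-X[1],X[0]]);C=np.array([.665,.2265])
print(o["clock"],o["position"],o["force"],o["joints"].round(2))
m=(abs(Z-.119)<.006)&(P[...,1]>0)
k,l,st,_=cv2.connectedComponentsWithStats(m.astype(np.uint8))
for i in range(1,k):
    if st[i,4]>200:
        c,r=cv2.minEnclosingCircle(P[l==i][:,:2].astype(np.float32));g=c-C;print("lid",st[i],np.round(c,4),round(r,4),np.median(Z[l==i]),g@X,g@Y)
```

```text
22.3 [0.62284192 0.03486828 0.20814798] [ 0.61647324 -0.21328362  0.41590082] [-0.5   0.47  0.53  1.64 -0.26  1.1   1.26]
lid [238   0 180  47 979] [0.5283 0.1352] 0.0683 0.11891600506789557 -0.1382211011715789 0.08894753359584372
lid [ 222   63   66   70 3576] [0.555  0.0639] 0.026 0.11941846573228954 -0.19296092473377074 0.03605211030322195
lid [ 226  158   61   60 2867] [0.6217 0.0363] 0.026 0.11953992350780392 -0.19171154113698705 -0.03612820455368384
```

Emit:
{"name": "carry_out", "arguments": {"commands": [[0,0,0,-0.2,0,0,-0.8],[0,0,0,-0.2,0,0,-1],[0,0,0,-0.2,0,0,-1],[0,0,0,-0.2,0,0,-1],[0,0,0,0,0,0,-1],[0,0,0,0,0,0,-1],[0,0,0,0,0,0,-1],[0,0,0,0,0,0,-1]], "squeeze": 10}}

```text
clock: 23.15
position: [0.6208, 0.0351, 0.224]
ee_rot: [0.584, -3.085, -0.0]
force: [0.7, -0.2, -0.5]
width: 0.028
gripper_force: 0.0
```

Emit:
{"name": "carry_out", "arguments": {"commands": [[0,0,0,0,0,0,-1],[0,0,0,0,0,0,-1],[0,0,0,0,0,0,-1],[0,0,0,0,0,0,-1],[0,0,0,0,0,0,-1],[0,0,0,0,0,0,-1],[0,0,0,0,0,0,-1],[0,0,0,0,0,0,-0.9]]}}

```text
clock: 23.95
position: [0.6208, 0.035, 0.224]
ee_rot: [1.726, -2.623, -0.001]
force: [0.1, 0.7, -0.2]
width: 0.005
gripper_force: 0.0
```

Run:
```python
from h import *
from cell import arm
o=arm.observe();R=Ro.from_rotvec(o["ee_rot"]).as_matrix()
print(o["clock"],o["position"],o["width"],R.round(3).tolist(),np.degrees(np.arctan2(R[1,1],R[0,1])),o["joints"].round(2))
th=np.radians(66.5);X=np.array([np.cos(th),np.sin(th)]);Y=np.array([-X[1],X[0]]);C=np.array([.665,.2265])
p=C-.265*X-.03*Y;print(p,go(o,[*p,.20]))
```

```text
23.95 [0.62078329 0.03500347 0.22395176] 0.005431780906545702 [[-0.396, -0.918, -0.001], [-0.918, 0.396, -0.0], [0.001, 0.001, -1.0]] 156.69780040078004 [-0.25  0.43  0.16  1.59 -0.07  1.12  2.66]
[ 0.5868433  -0.02848339] [2.87 0.24 0.96]
```

Emit:
{"name": "carry_out", "arguments": {"commands": [[0,0.7,0.06,0,0,0,0],[0,0.75,0.06,0.3,0,-0.3,0],[0,0.75,0.06,0.3,0,-0.5,0],[0,0.67,0.06,0.2,0,-0.7,0],[0,0,0,0,0,-1,0],[0,0,0,0,0,-1,0],[0,0,0,0,0,-1,0],[0,0,0,0,0,-1,0]]}}

```text
clock: 24.75
position: [0.5884, -0.0229, 0.196]
ee_rot: [-1.537, 2.352, 0.318]
force: [0.8, -1.5, -3.1]
width: 0.004
gripper_force: 0.0
```

Run:
```python
from h import *
from cell import arm
o=arm.observe();R=Ro.from_rotvec(o["ee_rot"]).as_matrix()
print(o["clock"],o["position"],o["width"],R.round(3).tolist(),o["joints"].round(2))
th=np.radians(66.5);X=np.array([np.cos(th),np.sin(th)]);Y=np.array([-X[1],X[0]]);C=np.array([.665,.2265])
print((R[:2,:].T@X).round(3),(R[:2,:].T@Y).round(3))
p=C-.265*X-.03*Y;print(p,go(o,[*p,.04]))
```

```text
24.75 [ 0.58844105 -0.02293564  0.19602411] 0.0036427669887280014 [[-0.374, -0.917, 0.138], [-0.847, 0.399, 0.35], [-0.376, 0.015, -0.926]] [ 0.78  0.53 -0.86  1.76  0.04  0.88  2.73]
[-0.927 -0.     0.376] [0.005 1.    0.014]
[ 0.5868433  -0.02848339] [ 2.56 -0.12  5.7 ]
```

Emit:
{"name": "carry_out", "arguments": {"commands": [[0,0,0,0,0,1,0],[0,0,0,0,0,1,0],[0,0,0,0,0,1,0],[0,0,0,0,0,0.8,0],[0,0,0,0,0,0,0]]}}

```text
clock: 25.25
position: [0.589, -0.0198, 0.1958]
ee_rot: [1.726, -2.618, -0.022]
force: [-0.0, 1.0, 0.1]
width: 0.001
gripper_force: 0.0
```

Run:
```python
from h import *
from cell import arm
o=arm.observe();R=Ro.from_rotvec(o["ee_rot"]).as_matrix()
print(o["clock"],o["position"],o["width"],R.round(3).tolist(),o["joints"].round(2))
```

```text
25.25 [ 0.58899181 -0.0197805   0.19583297] 0.0009182199926702956 [[-0.394, -0.919, -0.012], [-0.919, 0.394, 0.009], [-0.003, 0.015, -1.0]] [ 0.4   0.5  -0.66  1.65  0.32  1.12  2.39]
```

Emit:
{"name": "carry_out", "arguments": {"commands": [[0,0,0,0,0.15,0,1],[0,0,0,0,0,0,1],[0,0,0,0,0,0,1],[0,0,0,0,0,0,1],[0,0,0,0,0,0,1],[0,0,0,0,0,0,1],[0,0,0,0,0,0,1],[0,0,0,0,0,0,1]]}}

```text
clock: 26.05
position: [0.5884, -0.0242, 0.1951]
ee_rot: [-0.555, 3.09, 0.006]
force: [-0.2, 0.4, -0.6]
width: 0.004
gripper_force: 0.0
```

Emit:
{"name": "carry_out", "arguments": {"commands": [[0,0,0,0,0,0,1],[0,0,0,0,0,0,1],[0,0,0,0,0,0,1],[0,0,0,0,0,0,1],[0,0,0,0,0,0,1],[0,0,0,0,0,0,1],[0,0,0,0,0,0,1],[0,0,0,0,0,0,1]]}}

```text
clock: 26.85
position: [0.5884, -0.0242, 0.1951]
ee_rot: [0.693, 3.064, 0.007]
force: [0.2, 1.1, -0.4]
width: 0.006
gripper_force: 0.0
```

Emit:
{"name": "carry_out", "arguments": {"commands": [[0,0,0,0,0,0,1],[0,0,0,0,0,0,1],[0,0,0,0,0,0,1],[0,0,0,0,0,0,1],[0,0,0,0,0,0,1],[0,0,0,0,0,0,1],[0,0,0,0,0,0,1],[0,0,0,0,0,0,1]]}}

```text
clock: 27.65
position: [0.5885, -0.0242, 0.1952]
ee_rot: [-1.831, -2.551, -0.006]
force: [0.0, -0.3, -1.3]
width: 0.009
gripper_force: 0.0
```

Emit:
{"name": "carry_out", "arguments": {"commands": [[0,0,0,0,0,0,1],[0,0,0,0,0,0,1],[0,0,0,0,0,0,1],[0,0,0,0,0,0,1],[0,0,0,0,0,0,1],[0,0,0,0,0,0,1],[0,0,0,0,0,0,1],[0,0,0,0,0,0,0.5]]}}

```text
clock: 28.45
position: [0.5885, -0.0242, 0.1952]
ee_rot: [-2.637, -1.703, -0.005]
force: [0.3, 0.2, 0.2]
width: 0.01
gripper_force: 0.0
```

Run:
```python
from h import *
from cell import arm
o=arm.observe();R=Ro.from_rotvec(o["ee_rot"]).as_matrix()
print(o["clock"],o["position"],o["width"],R.round(3).tolist(),o["joints"].round(2))
```

```text
28.45 [ 0.58853329 -0.0242019   0.19520255] 0.009633984969551139 [[0.411, 0.911, 0.002], [0.911, -0.411, 0.004], [0.004, -0.0, -1.0]] [-0.09  0.4   0.06  1.71 -0.03  1.03 -0.44]
```

Emit:
{"name": "carry_out", "arguments": {"commands": [[0,0,0,0,0,0.6,-0.14],[0,0,0,0,0,0.9,0],[0,0,0,0,0,0.9,0],[0,0,0,0,0,0.9,0],[0,0,0,0,0,0.9,0],[0,0,0,0,0,0.9,0],[0,0,0,0,0,0.9,0],[0,0,0,0,0,0.9,0]]}}

```text
clock: 29.25
position: [0.5891, -0.0251, 0.1958]
ee_rot: [-2.212, -1.454, -0.805]
force: [-0.0, 0.6, -0.0]
width: 0.008
gripper_force: 0.0
```

Run:
```python
from h import *
from cell import arm
o=arm.observe();R=Ro.from_rotvec(o["ee_rot"]).as_matrix()
print(o["clock"],o["position"],R.round(3).tolist(),o["joints"].round(2))
th=np.radians(66.5);X=np.array([np.cos(th),np.sin(th)]);Y=np.array([-X[1],X[0]]);C=np.array([.665,.2265])
print((R[:2,:].T@X).round(3),(R[:2,:].T@Y).round(3))
p=C-.26*X-.03*Y;print(p,go(o,[*p,.04]))
```

```text
29.25 [ 0.58908397 -0.02506791  0.1957949 ] [[0.303, 0.918, 0.257], [0.705, -0.397, 0.588], [0.642, 0.002, -0.767]] [ 0.53  0.46 -0.23  1.88 -0.78  0.92  0.44]
[0.767 0.002 0.642] [ 0.003 -1.    -0.001]
[ 0.58883704 -0.02389809] [-3.97 -0.04  4.81]
```

Emit:
{"name": "carry_out", "arguments": {"commands": [[0,-0.4,0,0.49,0,0,0],[0,-0.6,0,0.72,0,0,0],[0,-0.6,0,0.72,0,0,0],[0,-0.6,0,0.72,0,0,0],[0,-0.6,0,0.72,0,0,0],[0,-0.6,0,0.72,0,0,0],[0,-0.5,0,0.6,0,0,0],[0,0,0,0,0,0,0]]}}

```text
clock: 30.05
position: [0.5873, -0.0224, 0.0401]
ee_rot: [-2.21, -1.458, -0.792]
force: [0.4, -0.2, 0.1]
width: 0.003
gripper_force: 0.0
```

```bash
cat > st.py <<'E'
from h import *
from cell import arm
o=arm.observe();R=Ro.from_rotvec(o["ee_rot"]).as_matrix()
th=np.radians(66.5);X=np.array([np.cos(th),np.sin(th)]);Y=np.array([-X[1],X[0]]);C=np.array([.665,.2265]);g=o["position"][:2]-C
print(o["clock"],"a",g@X,"b",g@Y,"z",o["position"][2],"F",o["force"].round(1),"X,Y in tool",(R[:2].T@X).round(2),(R[:2].T@Y).round(2),o["joints"].round(2))
E
python3 st.py
```

```text
30.05 a -0.2592163370896085 b -0.02795624048464642 z 0.040088153141685776 F [ 0.4 -0.2  0.1] X,Y in tool [0.77 0.01 0.64] [ 0.   -1.    0.01] [ 0.57  0.7  -0.3   1.96 -0.89  0.66  0.7 ]
```

Emit:
{"name": "carry_out", "arguments": {"commands": [[0,0.2,0,0.17,0,0,0],[0,0.2,0,0.17,0,0,0],[0,0.15,0,0.13,0,0,0],[0,0.12,0,0.1,0,0,0],[0,0.12,0,0.1,0,0,0],[0,0.15,0,0.13,0,0,0],[0,0.2,0,0.17,0,0,0],[0,0.2,0,0.17,0,0,0]]}}

```text
clock: 30.85
position: [0.6069, 0.0185, 0.0428]
ee_rot: [-2.208, -1.46, -0.798]
force: [-1.1, -1.5, 0.5]
width: 0.007
gripper_force: 0.7
```

Emit:
{"name": "carry_out", "arguments": {"commands": [[0,0.2,0,0.17,0,0,0],[0,0.2,0,0.17,0,0,0],[0,0.2,0,0.17,0,0,0],[0,0.2,0,0.17,0,0,0],[0,0.2,0,0.17,0,0,0],[0,0.2,0,0.17,0,0,0],[0,0.2,0,0.17,0,0,0],[0,0.2,0,0.17,0,0,0]]}}

```text
clock: 31.65
position: [0.6272, 0.067, 0.0422]
ee_rot: [-2.208, -1.461, -0.798]
force: [0.3, -2.9, 1.2]
width: 0.008
gripper_force: 0.7
```

```bash
python3 st.py
```

```text
31.65 a -0.16130506530392152 b -0.028940670816310063 z 0.04217710462347742 F [ 0.3 -2.9  1.2] X,Y in tool [0.77 0.01 0.64] [ 0.01 -1.    0.  ] [ 0.42  0.71 -0.35  1.95 -0.96  0.56  0.62]
```

Emit:
{"name": "carry_out", "arguments": {"commands": [[0,0.2,0,0.17,0,0,0],[0,0.2,0,0.17,0,0,0],[0,0.2,0,0.17,0,0,0],[0,0.2,0,0.17,0,0,0],[0,0.2,0,0.17,0,0,0],[0,0.2,0,0.17,0,0,0],[0,0.15,0,0.13,0,0,0],[0,0.1,0,0.08,0,0,0]]}}

```text
clock: 32.45
position: [0.6457, 0.111, 0.0417]
ee_rot: [-2.207, -1.461, -0.798]
force: [0.0, -1.3, -0.2]
width: 0.005
gripper_force: 0.8
```

Emit:
{"name": "carry_out", "arguments": {"commands": [[0,0.08,0,0.06,0,0,0],[0,0.08,0,0.06,0,0,0],[0,0.06,0,0.05,0,0,0]]}}

```text
clock: 32.75
position: [0.6483, 0.1167, 0.0418]
ee_rot: [-2.208, -1.461, -0.798]
force: [-1.1, -2.0, 1.1]
width: 0.006
gripper_force: 0.7
```

```bash
python3 st.py
```

```text
32.75 a -0.1073623810853813 b -0.028431971030309262 z 0.04183302367781604 F [-1.1 -2.   1.1] X,Y in tool [0.77 0.01 0.64] [ 0.01 -1.    0.  ] [ 0.34  0.72 -0.36  1.92 -0.99  0.51  0.57]
```

Continue gently until the dead stop shows in the force.

Emit:
{"name": "carry_out", "arguments": {"commands": [[0,0.08,0,0.06,0,0,0],[0,0.08,0,0.06,0,0,0],[0,0,0,0,0,0,0]]}}

```text
clock: 33.05
position: [0.6503, 0.1219, 0.0424]
ee_rot: [-2.207, -1.461, -0.798]
force: [-0.2, -0.9, -0.3]
width: 0.006
gripper_force: 0.2
```

Emit:
{"name": "carry_out", "arguments": {"commands": [[0,0.07,0,0.06,0,0,0],[0,0.06,0,0.05,0,0,0],[0,0,0,0,0,0,0]]}}

```text
clock: 33.35
position: [0.6515, 0.1239, 0.0418]
ee_rot: [-2.21, -1.46, -0.797]
force: [-5.4, -7.0, 4.6]
width: 0.007
gripper_force: 4.3
```

```bash
python3 st.py
```

```text
33.35 a -0.09943830417484312 b -0.0285123414177029 z 0.041799158214965666 F [-5.4 -7.   4.6] X,Y in tool [0.77 0.01 0.64] [ 0.01 -1.    0.  ] [ 0.33  0.73 -0.36  1.92 -0.99  0.5   0.56]
```

Emit:
{"name": "carry_out", "arguments": {"commands": [[0,-0.3,0,-0.25,0,0,0],[0,-0.6,0,-0.5,0,0,0],[0,-0.6,0,-0.5,0,0,0],[0,-0.6,0,-0.5,0,0,0],[0,-0.6,0,-0.5,0,0,0],[0,0.2,0,-0.9,0,0,0],[0,0.5,0,-0.6,0,0,0],[0,0.6,0,-0.72,0,0,0]]}}

```text
clock: 34.15
position: [0.6128, 0.0333, 0.1059]
ee_rot: [-2.209, -1.459, -0.797]
force: [0.5, -0.3, 0.9]
width: 0.008
gripper_force: 0.0
```

Emit:
{"name": "carry_out", "arguments": {"commands": [[0,0.6,0,-0.72,0,0,0],[0,0.6,0,-0.72,0,0,0],[0,0.6,0,-0.72,0,-0.3,0],[0,0.6,0,-0.72,0,-0.7,0],[0,0.4,0,-0.72,0,-0.9,0],[0,0,0,-0.8,0,-0.9,0],[0,0,0,-0.6,0,-0.9,0],[0,0,0,0,0,-0.9,0]]}}

```text
clock: 34.95
position: [0.6076, 0.0171, 0.2543]
ee_rot: [-2.508, -1.655, -0.294]
force: [0.1, 0.6, -0.9]
width: -0.001
gripper_force: 0.0
```

Emit:
{"name": "carry_out", "arguments": {"commands": [[0,0,0,0,0,-0.9,0],[0,0,0,0,0,-0.9,0],[0,0,0,0,0,-0.6,0],[0,0,0,0,0,0,0]]}}

```text
clock: 35.35
position: [0.6068, 0.0218, 0.2509]
ee_rot: [2.614, 1.737, -0.01]
force: [0.5, 0.5, -0.2]
width: 0.001
gripper_force: 0.0
```

```bash
cat >> st.py <<'E'
h=C-.095*X+.09*Y;t0=np.radians(-23.5);u=lambda t:np.array([np.cos(t),np.sin(t)])
def P(q,extra=0,r=.14):
    n=u(t0+np.pi*1.5-q);s=19e-3*abs(n@R[:2,1])+9.5e-3*abs(n@R[:2,0]);return h+r*u(t0-q)+(.015+s+extra)*n
print(o["position"],R.round(3).tolist(),"pre",P(1.737,.03),go(o,[*P(1.737,.03),o["position"][2]]))
E
python3 st.py
```

```text
35.35 a -0.2108877060179617 b -0.028270210684317076 z 0.2509087421305674 F [ 0.5  0.5 -0.2] X,Y in tool [ 1.    0.01 -0.01] [ 0.01 -1.    0.  ] [-0.16  0.39  0.05  1.58 -0.01  1.17 -0.51]
[0.60683421 0.02183058 0.25090874] [[0.387, 0.922, -0.004], [0.922, -0.387, -0.007], [-0.007, -0.001, -1.0]] pre [0.41346474 0.09351632] [-0.35 -8.24  0.01]
```

Emit:
{"name": "carry_out", "arguments": {"commands": [[0,-0.03,-0.5,0,0,0,0],[0,-0.04,-0.9,0,0,0,0],[0,-0.04,-0.9,0,0,0,0],[0,-0.04,-0.9,0,0,0,0],[0,-0.04,-0.9,0,0,0,0],[0,-0.04,-0.9,0,0,0,0],[0,-0.04,-0.9,0,0,0,0],[0,-0.04,-0.9,0,0,0,0]]}}

```text
clock: 36.15
position: [0.4453, 0.0776, 0.2511]
ee_rot: [2.62, 1.728, -0.007]
force: [-0.7, 0.4, 0.0]
width: 0.002
gripper_force: 0.0
```

Emit:
{"name": "carry_out", "arguments": {"commands": [[0,-0.04,-0.9,0,0,0,0],[0,-0.04,-0.5,0,0,0,0],[0,0,0,0,0,0,0],[0,0,0,0,0,0,0]]}}

```text
clock: 36.55
position: [0.4149, 0.09, 0.2515]
ee_rot: [2.618, 1.729, -0.007]
force: [0.2, -0.2, 0.0]
width: 0.005
gripper_force: 0.0
```

```bash
cat >> st.py <<'E'
d=arm.get_image("scene");W=cloud(d);H=cv2.cvtColor(d["pixels"],cv2.COLOR_RGB2HSV)
m=(abs(W[...,2]-.174)<.004)&(H[...,0]>80)&(H[...,0]<105)&(H[...,1]>120)&(np.linalg.norm(W[...,:2]-h,axis=-1)<.21)
if m.sum()>30:print("door",m.sum(),cv2.boxPoints(cv2.minAreaRect(W[m][:,:2].astype(np.float32))).round(3).tolist())
cv2.imwrite("pics/last.png",cv2.resize(d["pixels"][70:230,190:390,::-1],(750,600),interpolation=cv2.INTER_CUBIC))
E
python3 st.py
```

```text
36.55 a -0.2249626395305963 b 0.17494111002740062 z 0.2514553621226838 F [ 0.2 -0.2  0. ] X,Y in tool [ 1.    0.01 -0.01] [ 0.01 -1.   -0.  ] [-0.31  0.09 -0.04  1.99  0.01  1.07 -0.75]
[0.41486485 0.08995335 0.25145536] [[0.392, 0.92, -0.001], [0.92, -0.392, -0.006], [-0.006, 0.001, -1.0]] pre [0.41349219 0.09349847] [ 0.11 -0.11 -0.  ]
door 182 [[0.4359999895095825, 0.03099999949336052], [0.4480000138282776, 0.02199999988079071], [0.5460000038146973, 0.17100000381469727], [0.5339999794960022, 0.17900000512599945]]
```

View pics/last.png

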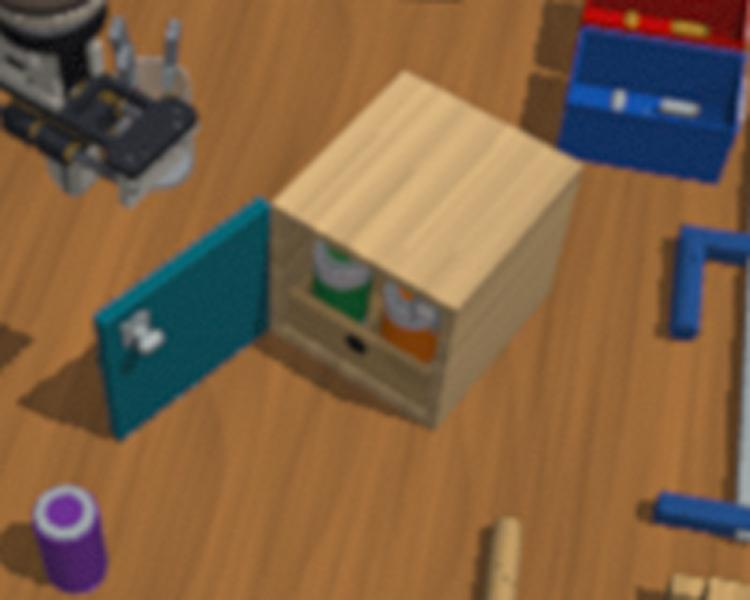

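The tray is home with the green tin at (343,275) and the orange at (410,320), both upright inside. The door is still open and the tool is beyond it. I'll lower, then sweep the door.

Emit:
{"name": "carry_out", "arguments": {"commands": [[0,0.11,-0.11,0.5,0,0,0],[0,0,0,0.9,0,0,0],[0,0,0,0.9,0,0,0],[0,0,0,0.9,0,0,0],[0,0,0,0.9,0,0,0],[0,0,0,0.6,0,0,0],[0,0,0,0.4,0,0,0],[0,0,0,0,0,0,0]]}}

```text
clock: 37.4
position: [0.4125, 0.0929, 0.1226]
ee_rot: [2.618, 1.73, -0.012]
force: [0.0, -0.5, -0.1]
width: 0.005
gripper_force: 0.0
```

```bash
cat >> st.py <<'E'
prev=o["position"][:2]
for q in [1.737]+list(np.arange(1.65,-.01,-.1))+[0,-.03]:
    p=P(q);print(round(q,3),((R[:2,:2].T@(p-prev))/.025).round(2),end="; ");prev=p
E
python3 st.py
```

```text
37.4 a -0.22314136616762706 b 0.1782646799284848 z 0.12256318316902552 F [ 0.  -0.5 -0.1] X,Y in tool [ 1.    0.01 -0.01] [ 0.01 -1.    0.  ] [-0.31  0.25 -0.05  2.16  0.03  0.74 -0.78]
[0.41254317 0.09294884 0.12256318] [[0.392, 0.92, -0.004], [0.92, -0.392, -0.007], [-0.008, -0.001, -1.0]] pre [0.41349003 0.09349988] [ 0.04  0.03 -0.  ]
door 100 [[0.43799999356269836, 0.029999999329447746], [0.4480000138282776, 0.023000000044703484], [0.5450000166893005, 0.17100000381469727], [0.5350000262260437, 0.17800000309944153]]
1.737 [-0.17  1.21]; 1.65 [-0.19  0.49]; 1.55 [-0.16  0.58]; 1.45 [-0.1   0.53]; 1.35 [-0.05  0.55]; 1.25 [0.   0.56]; 1.15 [0.06 0.57]; 1.05 [0.12 0.57]; 0.95 [0.18 0.56]; 0.85 [0.24 0.54]; 0.75 [0.3  0.52]; 0.65 [0.36 0.49]; 0.55 [0.42 0.45]; 0.45 [0.47 0.41]; 0.35 [0.51 0.36]; 0.25 [0.56 0.3 ]; 0.15 [0.59 0.24]; 0.05 [0.62 0.17]; 0 [0.32 0.06]; -0.03 [0.16 0.03];
```

Emit:
{"name": "carry_out", "arguments": {"commands": [[0,-0.08,0.5,0,0,0,0],[0,-0.06,0.4,0,0,0,0],[0,-0.04,0.31,0,0,0,0],[0,-0.19,0.49,0,0,0,0],[0,-0.16,0.58,0,0,0,0],[0,-0.1,0.53,0,0,0,0],[0,-0.05,0.55,0,0,0,0],[0,0,0.56,0,0,0,0]]}}

```text
clock: 38.25
position: [0.4972, 0.0387, 0.1238]
ee_rot: [2.617, 1.73, -0.009]
force: [-0.4, -0.3, 0.4]
width: 0.006
gripper_force: 0.3
```

Emit:
{"name": "carry_out", "arguments": {"commands": [[0,0.06,0.57,0,0,0,0],[0,0.12,0.57,0,0,0,0],[0,0.18,0.56,0,0,0,0],[0,0.24,0.54,0,0,0,0],[0,0.3,0.52,0,0,0,0],[0,0.36,0.49,0,0,0,0],[0,0.42,0.45,0,0,0,0],[0,0.2,0.2,0,0,0,0]]}}

```text
clock: 39.05
position: [0.606, 0.0448, 0.1233]
ee_rot: [2.617, 1.731, -0.007]
force: [-1.7, -1.0, 1.2]
width: 0.007
gripper_force: 0.5
```

```bash
python3 st.py
```

```text
39.05 a -0.19014737415408273 b -0.01836858574505129 z 0.12331230505188984 F [-1.7 -1.   1.2] X,Y in tool [ 1.    0.01 -0.01] [ 0.01 -1.   -0.  ] [-0.17  0.51  0.01  1.73  0.    0.9  -0.57]
[0.60602401 0.04479898 0.12331231] [[0.391, 0.92, -0.002], [0.92, -0.391, -0.006], [-0.006, 0.001, -1.0]] pre [0.41348549 0.09350283] [-1.22 -7.85  0.  ]
1.737 [-1.43 -6.67]; 1.65 [-0.19  0.49]; 1.55 [-0.16  0.58]; 1.45 [-0.1   0.53]; 1.35 [-0.05  0.55]; 1.25 [0.   0.56]; 1.15 [0.06 0.57]; 1.05 [0.12 0.57]; 0.95 [0.18 0.56]; 0.85 [0.24 0.54]; 0.75 [0.3  0.52]; 0.65 [0.36 0.49]; 0.55 [0.42 0.45]; 0.45 [0.47 0.41]; 0.35 [0.51 0.36]; 0.25 [0.56 0.3 ]; 0.15 [0.59 0.24]; 0.05 [0.62 0.17]; 0 [0.32 0.06]; -0.03 [0.16 0.03];
```

Emit:
{"name": "carry_out", "arguments": {"commands": [[0,0.25,0.2,0,0,0,0],[0,0.5,0.36,0,0,0,0],[0,0.56,0.3,0,0,0,0],[0,0.45,0.2,0,0,0,0],[0,0.2,0.06,0,0,0,0],[0,0,0,0,0,0,0]]}}

```text
clock: 39.7
position: [0.6493, 0.0796, 0.1231]
ee_rot: [2.616, 1.732, -0.008]
force: [0.3, -0.2, -0.3]
width: 0.007
gripper_force: 0.0
```

```bash
python3 st.py | head -3; python3 - <<'E'
E
```

```text
39.7 a -0.14099366291940302 b -0.04423704122890811 z 0.1231084234304499 F [ 0.3 -0.2 -0.3] X,Y in tool [ 1.    0.01 -0.01] [ 0.01 -1.   -0.  ] [-0.21  0.58  0.01  1.61  0.    0.96 -0.61]
[0.64934693 0.07956086 0.12310842] [[0.39, 0.921, -0.002], [0.921, -0.39, -0.006], [-0.006, 0.0, -1.0]] pre [0.41348084 0.09350585] [-3.17 -8.9   0.02]
1.737 [-3.38 -7.72]; 1.65 [-0.19  0.49]; 1.55 [-0.16  0.58]; 1.45 [-0.11  0.53]; 1.35 [-0.05  0.55]; 1.25 [0.   0.56]; 1.15 [0.06 0.57]; 1.05 [0.12 0.57]; 0.95 [0.18 0.56]; 0.85 [0.24 0.54]; 0.75 [0.3  0.52]; 0.65 [0.36 0.49]; 0.55 [0.42 0.45]; 0.45 [0.47 0.41]; 0.35 [0.51 0.36]; 0.25 [0.55 0.3 ]; 0.15 [0.59 0.24]; 0.05 [0.62 0.17]; 0 [0.32 0.06]; -0.03 [0.16 0.03];
```

Emit:
{"name": "carry_out", "arguments": {"commands": [[0,0.15,0.05,0,0,0,0],[0,0.15,0.04,0,0,0,0],[0,0.12,0.03,0,0,0,0],[0,0.12,0,0,0,0,0]]}}

```text
clock: 40.15
position: [0.6565, 0.0878, 0.1231]
ee_rot: [2.618, 1.728, -0.013]
force: [-2.8, -5.0, 0.5]
width: 0.008
gripper_force: 2.9
```

Emit:
{"name": "carry_out", "arguments": {"commands": [[0,0.12,0,0,0,0,0],[0,0.12,0,0,0,0,0],[0,0.1,0,0,0,0,0],[0,0,0,0,0,0,0]]}}

```text
clock: 40.55
position: [0.6603, 0.0959, 0.1232]
ee_rot: [2.617, 1.728, -0.012]
force: [-3.0, -6.8, 2.9]
width: 0.007
gripper_force: 3.9
```

```bash
python3 st.py | head -1
```

```text
40.55 a -0.12164021112695342 b -0.04771746803404663 z 0.12319087703795338 F [-3.  -6.8  2.9] X,Y in tool [ 1.    0.01 -0.01] [ 0.01 -1.   -0.  ] [-0.24  0.6   0.01  1.57  0.    0.98 -0.63]
```

Emit:
{"name": "carry_out", "arguments": {"commands": [[0,0.08,0,0,0,0,0],[0,0.08,0,0,0,0,0],[0,0,0,0,0,0,0]]}}

```text
clock: 40.9
position: [0.6603, 0.0959, 0.1232]
ee_rot: [2.618, 1.724, -0.02]
force: [-10.9, -16.4, 10.6]
width: 0.005
gripper_force: 9.5
```

Emit:
{"name": "carry_out", "arguments": {"commands": [[0,0.06,0,0,0,0,0],[0,0.06,0,0,0,0,0],[0,0,0,0,0,0,0]]}}

```text
clock: 41.2
position: [0.6602, 0.0959, 0.1231]
ee_rot: [2.619, 1.721, -0.026]
force: [-17.7, -23.0, 15.1]
width: 0.004
gripper_force: 13.7
```

```bash
python3 st.py | head -1
```

```text
41.2 a -0.12165299027009127 b -0.047704454239163585 z 0.12308671496166608 F [-17.7 -23.   15.1] X,Y in tool [ 1.    0.   -0.02] [ 0. -1.  0.] [-0.24  0.6   0.02  1.57  0.    0.99 -0.64]
```

Emit:
{"name": "carry_out", "arguments": {"commands": [[0,-0.3,0,0,0,0,0],[0,-0.6,0,0,0,0,0],[0,-0.9,0,0,0,0,0],[0,-0.9,0,-0.5,0,0,0],[0,-0.9,0,-0.9,0,0,0],[0,-0.9,0,-0.9,0,0,0],[0,-0.9,0,-0.9,0,0,0],[0,-0.5,0,-0.9,0,0,0]]}}

```text
clock: 42.05
position: [0.605, -0.0336, 0.2287]
ee_rot: [2.618, 1.728, -0.007]
force: [-0.0, 0.0, -0.9]
width: 0.007
gripper_force: 0.0
```

Emit:
{"name": "carry_out", "arguments": {"commands": [[0,-0.5,-0.6,-0.5,0,0,0],[0,0,-0.9,-0.3,0,0,0],[0,0,-0.9,0,0,0,0],[0,0,-0.9,0,0,0,0],[0,0,-0.9,0,0,0,0],[0,0,-0.9,0,0,0,0],[0,0,-0.5,0,0,0,0],[0,0,0,0,0,0,0]]}}

```text
clock: 42.85
position: [0.4713, 0.0129, 0.2474]
ee_rot: [2.616, 1.732, -0.007]
force: [0.1, -0.3, -0.5]
width: 0.004
gripper_force: 0.0
```

```bash
python3 st.py | head -3
python3 - <<'E'
from cell import arm
import cv2
from h import *
for n in("scene","side"):
    d=arm.get_image(n);W=cloud(d);H=cv2.cvtColor(d["pixels"],cv2.COLOR_RGB2HSV)
    th=np.radians(66.5);X=np.array([np.cos(th),np.sin(th)]);Y=np.array([-X[1],X[0]]);C=np.array([.665,.2265])
    g=W[...,:2]-C;a=g@X;b=g@Y
    m=(H[...,0]>80)&(H[...,0]<105)&(H[...,1]>120)&(abs(b)<.088)&(abs(a+.11)<.04)&(W[...,2]>.09)&(W[...,2]<.165)
    if m.sum()>50: p=np.polyfit(b[m],a[m],1);print(n,m.sum(),"door slope rad",p)
    cv2.imwrite(f"pics/end_{n}.png",cv2.resize(d["pixels"][:,:,::-1],(800,600)))
E
```

```text
42.85 a -0.2730998011330772 b 0.0925052508903679 z 0.24739454346124043 F [ 0.1 -0.3 -0.5] X,Y in tool [ 1.    0.01 -0.01] [ 0.01 -1.   -0.  ] [-0.13  0.17 -0.02  1.9   0.01  1.08 -0.55]
[0.47126884 0.01293746 0.24739454] [[0.39, 0.921, -0.001], [0.921, -0.39, -0.006], [-0.006, 0.001, -1.0]] pre [0.41348052 0.09350606] [ 2.07 -3.39 -0.02]
door 224 [[0.5410000085830688, 0.1550000011920929], [0.7039999961853027, 0.08699999749660492], [0.7099999785423279, 0.10100000351667404], [0.546999990940094, 0.17000000178813934]]
scene 704 door slope rad [-0.00165469 -0.11033464]
side 282 door slope rad [ 0.00268604 -0.10813522]
```

View pics/end_scene.png

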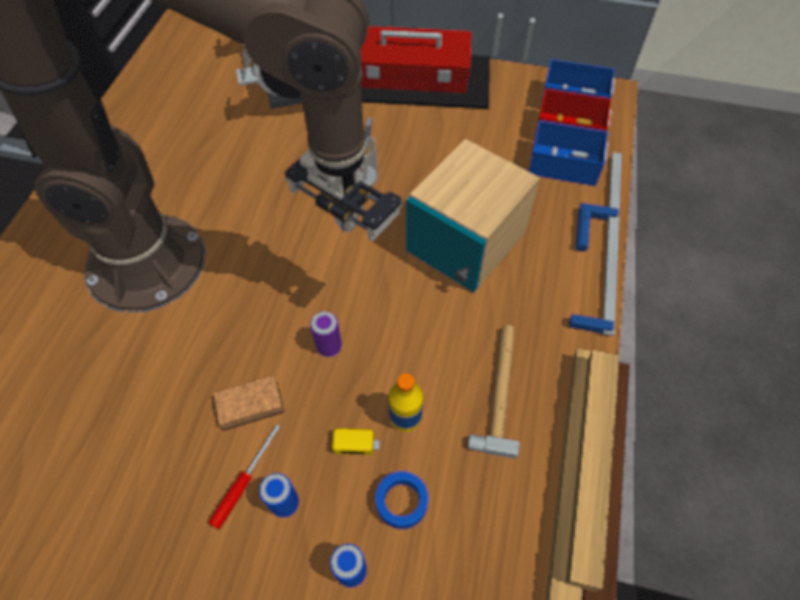

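The door is shut flush: its slope is about 0 rad and its outer face sits at a = −0.110. The bystanders are where they were, and the arm is clear, so I'll hand in.

```bash
python3 -c "
from cell import arm
print(arm.sign_off())"
```

```text
the job is handed in; nothing more can be done
None
```

The job is handed in at about 43 s: both tins stand upright in their own front cells, the tray is home, the door is shut and held on its catch, and the bystanders look unmoved.

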